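# Press a refillable coffee pod shut with a tamper

### The job

Lay the open coffee pod in the middle of the press's sprung plate. Then take the tamper out of its sloping rest, stand it upright on the round mat and let go of it, take it again by the top of its handle and press squarely down on the pod until the sprung plate bottoms out level and the pod's lid is fully shut. Finally leave the tamper standing upright wholly on the mat and the shut pod in the middle of the plate, with nothing else disturbed.

Things in the scene. Friction and masses are not known exactly. Their poses are not given: they have to be found in the camera images.
- pod_center (a point): refillable coffee pod, a loose flat steel cylinder 46 mm across, 12 mm tall, on the worktop at the front, 65 g; this point is on its axis half-way up the steel body (6 mm above its underside), z up. Its grey push-down lid, 41 mm across, stands 8 mm proud of the body when open (20 mm over all), 4 mm when shut. Grip the steel body, not the lid
- pod_lid (a joint): how far the pod's lid has been pushed down, in m: 0 open, 0.004 fully shut. It is stiff (about 8 N to move) and stays where it is pushed to
- plate_top (a point): centre of the top face of the press's sprung round steel plate, 64 mm across, 62 mm above the worktop at rest, z up out of the plate; the plate can also tip up to 0.12 rad on its springs if pressed off its middle. The press is a dark steel block 100 x 100 mm, 34 mm tall, fixed to the worktop
- press_plate (a joint): how far the sprung plate has sunk, in m: 0 at rest, 0.012 bottomed out. It needs about 5 N to start and 14.5 N to bottom (tamper weight included), and springs back up
- rest: fixed wooden tamper rest: a V trough between two cheeks on a foot 160 x 84 mm, with a back plate 128 mm tall at its far (+x) end; origin on the worktop under the bottom of the V, x axis towards the back plate. Fingers fit from straight above about the middle of the tamper's handle or above; the handle so held stands upright after a 45 degree turn (fingers then slant away along the former rest x)
- tamper_center (a point): coffee tamper 110 mm tall, about 0.35 kg: steel disc 56 mm across, 18 mm thick, with a straight dark-wood handle 26 mm square. This point is on its axis half-way up (55 mm from the disc's flat face and from the handle's top); z runs from disc to handle, x and y square to the handle's flats. At the start it leans in the rest at 45 degrees, handle up towards the back plate, flats facing the rest's y; grip it there
- mat_top (a point): centre of the top of the fixed round black rubber mat, 100 mm across and 5 mm thick
- square_jar: square glass jar, bystander, 84 x 83 x 122 mm; origin under its centre
- spice_jar: small spice jar, bystander, 45 mm across, 106 mm tall; origin under its centre
- tin: short tin, bystander, 76 mm across, 58 mm tall; origin under its centre
- mug: spotted mug, bystander, 92 x 127 x 93 mm; origin under its centre
- pegs: wooden clothes peg, bystander, 15 x 72 x 12 mm; origin under its centre
- spoon_wood: spoon, bystander, 39 x 179 x 13 mm; origin under its centre
There are look-alikes about, which are no part of the job. What is meant by the part that bears mat_top is not orange, and is the larger of those in its own colour.

How it is judged (in metres and radians):
On the way, in this order (a step that is already met when the one before it is completed fails the run):
1. the open pod lies in the middle of the sprung plate, let go (horizontal distance between pod_center and plate_top below 0.01 m and z of pod_center in the frame of plate_top between 0.002 and 0.009 m and angle between pod_center's own z axis and vertical below 0.15 rad and value of joint pod_lid below 0.002 m and contact force between the fingers and pod below 0.1 N), for 0.2 s.
2. the tamper stands upright on the mat, let go (angle between tamper_center's own z axis and vertical below 0.06 rad and horizontal distance between tamper_center and mat_top below 0.025 m and z of tamper_center in the frame of mat_top between 0.05 and 0.058 m and value of joint pod_lid below 0.002 m and contact force between the fingers and tamper below 0.1 N), for 0.2 s.
3. the tamper, upright, presses the pod until the plate bottoms out level and the lid is shut (value of joint press_plate above 0.0108 m and angle between plate_top's own z axis and vertical below 0.05 rad and angle between tamper_center's own z axis and vertical below 0.08 rad and value of joint pod_lid above 0.003 m and horizontal distance between pod_center and plate_top below 0.012 m and contact force between tamper and pod above 5 N), for 0.2 s.
At the end, for the whole second after the job is handed in: the tamper stands upright (within 0.06 rad) and at rest on the mat, its axis within 25 mm of the mat's centre; the pod lies flat and at rest on the plate, within 12 mm of its centre, with its lid pushed down more than 3 mm of its 4 mm; the plate has sprung back up (less than 4 mm down) (angle between tamper_center's own z axis and vertical below 0.06 rad and horizontal distance between tamper_center and mat_top below 0.025 m and z of tamper_center in the frame of mat_top between 0.05 and 0.058 m and horizontal distance between pod_center and plate_top below 0.012 m and z of pod_center in the frame of plate_top between 0.002 and 0.009 m and angle between pod_center's own z axis and vertical below 0.15 rad and value of joint pod_lid above 0.003 m and value of joint press_plate below 0.004 m and linear speed of each of tamper, pod below 0.02 m/s); the robot touches nothing.
It fails at once if a bystander was moved more than 25 mm (distance of any of square_jar, spice_jar, tin, mug, pegs, spoon_wood from where it was at the start of the episode above 0.025 m).
It also fails if it takes over 72 s, if anything falls off the work surface, if the arm or the gripper's body presses on something with over 40 N, if the wrist force passes 120 N, or if a joint passes its speed limit or range.

### The arm

A 6-joint arm with a two-finger parallel gripper is mounted at the origin on a cart in front of the work surface, level with it; the furniture and walls round the work are solid. World frame = base frame: x ahead of the robot, y to its left, z up, the work surface at z = 0. Lengths are in mm, angles in rad, forces in N, time in s.
With the tool pointing down it reaches from about 375 to 900 mm from the base axis. Payload 3.1 kg.
Tool frame: the origin (TCP) lies on the centre line of the jaws, within the pads' length; the fingertips stand 14 mm ahead of it and the grasp point (between the pads) lies 5 mm behind it (arm.nose_length is the distance from the TCP to the fingertips, in mm); z points along the fingers, y is the line along which they close (so a half turn about z gives the same grasp; the last joint's range is limited). The gripper opens to 87 mm and grips with 3 to 60 N. Pads are 19 mm wide; open, the fingers measure 117 mm over their backs; the gripper's body (75 mm by 190 mm) begins 51 mm behind the grasp point.
Start: joints at [-1.308, 0.527, 1.433, -0, 1.181, -0.178], TCP at [267.248, -564.956, 198.448] pointing down, gripper open.
Joint ranges: [-3.08, 3.08], [-0.75, 2.2], [0.22, 2.44], [-1.43, 4.57], [0, 2.65], [-2.85, 2.85]. Speed limits (rad/s): [2.79, 2.79, 3.14, 3.14, 3.14, 3.14].

### API

Orientations are given as a rotation vector (axis times angle).
In Python, from workcell import arm gives the robot as it stands.
- The arm moves only by the tool drive_tool, never from a script. Its argument "motion" is a list of rows, each an object with "offset": the shift along the tool's x, y, z in m, a list of three; "spin": the turn about the tool's z in degrees. A call has 1 to 10 rows; each row shifts and turns the commanded pose from where the row before left it, along the tool's axes as they then stand; what a row does not reach is not made up. A row lasts 1/12 s, in which the tool goes at most 41.7 mm and 7.16 degrees, less where a joint would pass 70% of its speed; a pose out of reach is approached as far as the arm can. A call is refused whole if a number of a shift passes 0.0417 or a number of a turn 7.16, either way. A call with a gripper value outside its range is refused whole. "claw" is the opening, from -1 (shut) to 1 (fully open), set as the call begins (left out, the last holds). The fingers move at their own pace and stop on an object; the grip force is fixed at half the most. Time passes only in rows, so rows that do not move let the fingers close. It gives the time, the measured TCP pose, the force, the opening and the grip force at its end, in the units of the state.
- arm.sense(): the state, without advancing time (a new reading comes with each control period).
- arm.capture(name): name is "side" or "top" or "wrist"; returns the picture (400x640x3 uint8, blue, green, red); there is no depth.
- arm.get_calibration(name): a dict with "fx", "fy", "cx", "cy" (pixels), "eye" and "attitude" of the camera in the world. Camera axes: x right, y down, z forward; pixel columns grow to the right and rows downward; lengths in mm; the calibration is good to about 2 mm. A picture is of the moment at which its call begins: read the wrist's pose just before it. get_calibration takes no time and is no camera call; for the wrist camera it gives the pose at the moment of the call.
- arm.job_done(): hands the job in; it is judged then, once.
Trained networks look in the newest picture that a camera, given by its name, has taken for a name from the list of things; names that differ only in an ending like _2 or _b are one class to them, and where a whole thing is asked for, a point or a joint stands for the part that bears it (a point fixed in the world has none). Each returns a list of dicts, best first, with "p" (0 to 1); they miss things now and then, are a little off and sometimes report something else, mostly with a low value. They report only what shows in the picture. A call takes as long as a camera call. They do not tell look-alikes from the thing itself.
- arm.outline_of(camera, thing): "pixels" (400x640 bool, what is visible of it) and "at" ([row, column] in pixels, amid what is visible of it).
The state is a dict: "time": time; "joint_pos": joint angles; "dq": joint speeds; "tau": joint torques, N m; "position": TCP position; "tcp_rot": TCP orientation; "force": force on the tool from outside, world axes, zero at the start; "wrist_torque": the same for the moment, N m; "opening": finger opening in mm; "gripper_force": force on a finger pad.
Only numpy, scipy, OpenCV 4.12 (cv2) and the standard library are available. Lean on these libraries where they do the work, as an engineer would, in place of code of your own. Each camera call takes 0.05 s, during which the arm holds its last target. There are 200 camera calls.

## Working session

There is one attempt and no reset: what is moved stays moved. The work goes in short steps, Python scripts to look and compute and a tool call to move; the robot and the scene stay as the last step left them, time stands still between calls to the robot, and variables do not carry over. Pictures are saved under pics/ and viewed, at most 10 in all, crops included, and the job is handed in when it is done.

Besides the shell and the picture viewer there is one more tool, called after "Request:" as name([rows], argument=value, ...), one row to a line, values as JSON. drive_tool: Moves the arm, as the interface text tells. Its arguments: {"type":"object","properties":{"motion":{"type":"array","items":{"type":"object","properties":{"offset":{"type":"array","items":{"type":"number"}},"spin":{"type":"number"}}}},"claw":{"type":"number"}},"required":["motion"]}

```bash
mkdir -p pics; ls
cat > h.py <<'E'
import numpy as np,cv2
from workcell import arm
from scipy.spatial.transform import Rotation as R
def cal(n):
    c=arm.get_calibration(n);a=np.array(c['attitude'],float)
    Rm=a if a.shape==(3,3) else R.from_rotvec(a).as_matrix()
    return c,Rm,np.array(c['eye'],float)
def ray(n,rc,z,C=None):
    c,Rm,e=C or cal(n)
    d=Rm@np.array([(rc[1]-c['cx'])/c['fx'],(rc[0]-c['cy'])/c['fy'],1])
    return e+d*(z-e[2])/d[2]
def proj(n,P,C=None):
    c,Rm,e=C or cal(n)
    p=(np.atleast_2d(P)-e)@Rm
    return np.c_[c['cx']+c['fx']*p[:,0]/p[:,2],c['cy']+c['fy']*p[:,1]/p[:,2]]
E
python3 - <<'E'
from h import *
np.set_printoptions(precision=1,suppress=True)
for n in['top','side']:
    im=arm.capture(n);cv2.imwrite(f'pics/{n}0.png',im)
    print(n,arm.get_calibration(n))
    for t in['pod_center','plate_top','rest','tamper_center','mat_top','mug','tin','square_jar','spice_jar','pegs','spoon_wood']:
        try:
            for o in arm.outline_of(n,t)[:3]:
                m=o['pixels'];print(t,round(o['p'],2),np.array(o['at']),m.sum(),ray(n,o['at'],0))
        except Exception as ex: print(t,ex)
print(arm.sense())
E
```

```text
pics
top {'fx': 383.92874811163114, 'fy': 383.92874811163114, 'cx': 322.1053155961795, 'cy': 198.89494261144634, 'eye': array([ 460.5,  -51.3, 1207.5]), 'attitude': array([-2.2,  2.2, -0.1])}
pod_center 0.51 [231.2 304.3] 137 [440.2  19.7   0. ]
pod_center 0.29 [219.4 453. ] 978 [ 464.1 -446.5    0. ]
plate_top 0.7 [200.7 255.1] 341 [540.4 172.7   0. ]
rest 0.7 [202.4 376.7] 877 [ 524.1 -210.3    0. ]
rest 0.44 [203.6 255.1] 328 [531.3 172.9   0. ]
rest 0.37 [232.9 305.8] 169 [434.7  15.1   0. ]
tamper_center 0.55 [204.6 379. ] 485 [ 517.  -217.2    0. ]
mat_top 0.74 [180.  313.1] 799 [600.8 -12.1   0. ]
mat_top 0.71 [152.2 356.8] 415 [ 685.4 -153.2    0. ]
mat_top 0.56 [227.6 337.2] 309 [448.6 -83.7   0. ]
mug 0.95 [221.3 455.6] 943 [ 457.9 -454.3    0. ]
tin 0.63 [195.5 178.3] 660 [563.9 416.2   0. ]
square_jar 0.57 [246.1 178.9] 1063 [404.4 414.8   0. ]
spice_jar 0.62 [244.9 407.4] 245 [ 388.7 -300.9    0. ]
spoon_wood 0.65 [238.5 472.2] 251 [ 403.  -503.1    0. ]
side {'fx': 388.54140763642715, 'fy': 388.54140763642715, 'cx': 321.03415374806394, 'cy': 196.8915871972035, 'eye': ar
[... 329 characters left out ...]
    0. ]
mug 0.74 [249.8 328.4] 1145 [ 486.5 -333.6    0. ]
tin 0.69 [171.9 295.8] 235 [590.4 507.1   0. ]
tin 0.53 [211.5 327.9] 284 [583.7 -40.1   0. ]
square_jar 0.37 [249.  328.9] 1078 [ 489.7 -329.2    0. ]
spice_jar 0.88 [237.5 297.1] 464 [ 411.8 -215.     0. ]
spoon_wood 0.6 [279.5 320.8] 313 [ 411.3 -488.2    0. ]
{'time': 1.2, 'joint_pos': array([-1.3,  0.5,  1.4,  0. ,  1.2, -0.2]), 'dq': array([0., 0., 0., 0., 0., 0.]), 'tau': array([ -0. , -44. , -17.7,   0.1,   0.1,  -0. ]), 'position': array([ 267.3, -565. ,  198.5]), 'tcp_rot': array([3.1, 0.7, 0. ]), 'force': array([-0.5,  0.6,  0.1]), 'wrist_torque': array([-0.,  0., -0.]), 'gripper_force': 0.0, 'opening': 87.08424840158563}
```

View pics/top0.png

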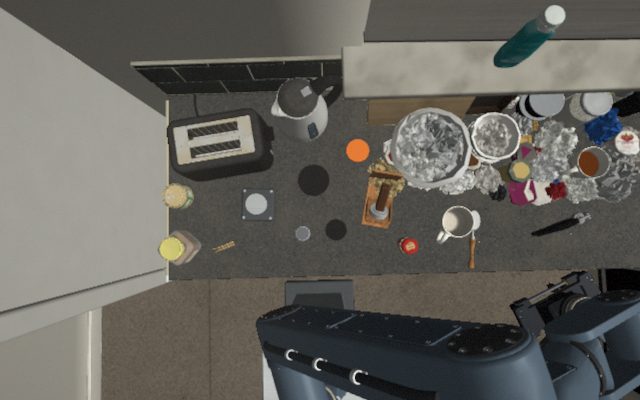

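View pics/side0.png

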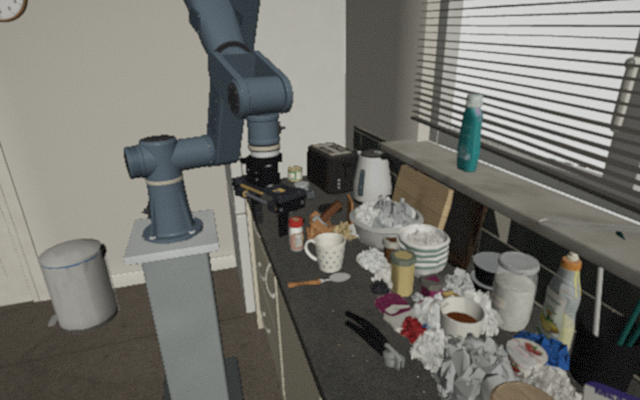

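The top view shows the pod at about (303,233), the plate at (256,204), the large black mat at (313,180) with a small black look-alike at (337,230), and the tamper rest at about (379,200) with its handle pointing up the image. The side view shows the rest beyond the mug and spice jar.

Run:
```python
from h import *
np.set_printoptions(precision=3,suppress=True)
s=arm.sense();print(s['position'],R.from_rotvec(s['tcp_rot']).as_matrix())
im=arm.capture('top')
C=cal('top')
for t,z in[('pod_center',18),('plate_top',48),('mat_top',5),('rest',30),('tamper_center',45),('spice_jar',106),('mug',90)]:
    o=arm.outline_of('top',t)[0]
    cs,_=cv2.findContours(o['pixels'].astype('uint8'),0,1);c=max(cs,key=cv2.contourArea)
    P=np.array([ray('top',(p[1],p[0]),z,C)[:2] for p in c[:,0]],'float32')
    print(t,o['p'],ray('top',o['at'],z,C),cv2.minAreaRect(P))
c,Rm,e=cal('wrist');T=R.from_rotvec(s['tcp_rot']).as_matrix()
print('wrist',c['fx'],c['cx'],c['cy'],'eye in tool',T.T@(e-s['position']),'att in tool\n',T.T@Rm)
cv2.imwrite('pics/topz.png',cv2.resize(im[130:280,160:430],None,fx=2.9,fy=2.9,interpolation=3))
```

```text
[ 267.262 -564.954  198.46 ] [[ 0.904  0.428  0.   ]
 [ 0.428 -0.904 -0.   ]
 [ 0.     0.    -1.   ]]
pod_center 0.47 [440.929  24.215  18.   ] ((435.1142578125, 24.37234115600586), (40.20472717285156, 43.10725402832031), 88.52845764160156)
plate_top 0.76 [534.803 163.256  48.   ] ((530.2357788085938, 161.2124786376953), (60.48693084716797, 59.77622985839844), 43.74300003051758)
mat_top 0.92 [ 692.991 -155.25     5.   ] ((691.456298828125, -155.19822692871094), (66.37247467041016, 70.30630493164062), 88.245361328125)
rest 0.62 [ 536.554 -209.904   30.   ] ((536.5272827148438, -216.92127990722656), (99.04226684570312, 183.27395629882812), 74.03125)
tamper_center 0.87 [ 509.257 -216.267   45.   ] ((528.0067749023438, -213.99298095703125), (55.40562057495117, 109.29019927978516), 82.80286407470703)
spice_jar 0.52 [ 399.082 -284.264  106.   ] ((394.75762939453125, -279.2465515136719), (59.60053253173828, 45.307491302490234), 87.67044830322266)
mug 0.7 [ 467.163 -420.364   90.   ] ((455.5611572265625, -417.78759765625), (84.52381134033203, 119.3431396484375), 15.948929786682129)
wrist 350.3523527401744 316.1543085279504 200.9816705893255 eye in tool [  70.145    0.848 -186.8  ] att in tool
 [[ 0.    -0.967 -0.254]
 [ 1.     0.     0.   ]
 [-0.    -0.254  0.967]]
```

View pics/topz.png

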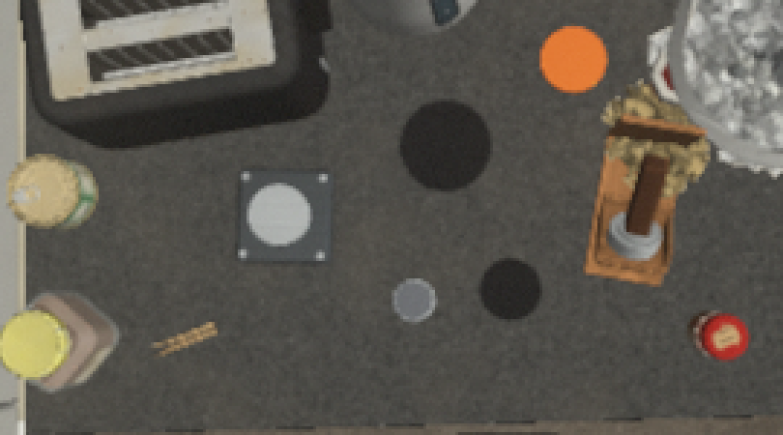

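Request:
drive_tool([
  {"offset": [0.0271,-0.0306,0]},
  {"offset": [0.0271,-0.0306,0]},
  {"offset": [0.0271,-0.0306,0]},
  {"offset": [0.0271,-0.0306,0]},
  {"offset": [0.0271,-0.0306,0]},
  {"offset": [0.0271,-0.0306,0]},
  {"offset": [0.0271,-0.0306,0]},
  {"offset": [0.0271,-0.0306,0]},
  {"offset": [0.0271,-0.0306,0]},
  {"offset": [0.0271,-0.0306,0]},
], claw=1)

```text
validation failed for argument at $.mo...
```

Request:
drive_tool([
  {"offset": [0.0271,-0.0306,0]},
  {"offset": [0.0271,-0.0306,0]},
  {"offset": [0.0271,-0.0306,0]},
  {"offset": [0.0271,-0.0306,0]},
  {"offset": [0.0271,-0.0306,0]},
  {"offset": [0,0,0],"spin": 6.3},
  {"offset": [0,0,0],"spin": 6.3},
  {"offset": [0,0,0],"spin": 6.3},
  {"offset": [0,0,0],"spin": 6.4},
  {"offset": [0,0,0]},
])

```text
validation failed for argument at $.mo...
```

Run:
```python
from h import *
np.set_printoptions(precision=1,suppress=True)
s=arm.sense();print(s['time'],s['position'],R.from_rotvec(s['tcp_rot']).as_matrix()[:,0],s['joint_pos'],s['force'])
im=arm.capture('wrist');C=cal('wrist')
cv2.imwrite('pics/w1.png',im)
for t,z in[('pod_center',20),('plate_top',62),('mat_top',5)]:
    for o in arm.outline_of('wrist',t)[:3]:
        cs,_=cv2.findContours(o['pixels'].astype('uint8'),0,1);c=max(cs,key=cv2.contourArea)
        P=np.array([ray('w',(p[1],p[0]),z,C)[:2] for p in c[:,0]],'float32')
        print(t,o['p'],o['at'],ray('w',o['at'],z,C),cv2.minAreaRect(P))
```

```text
1.6 [ 267.2 -565.   198.5] [ 0.9  0.4 -0. ] [-1.3  0.5  1.4  0.   1.2 -0.2] [-0.2  0.5 -0.4]
```

View pics/w1.png

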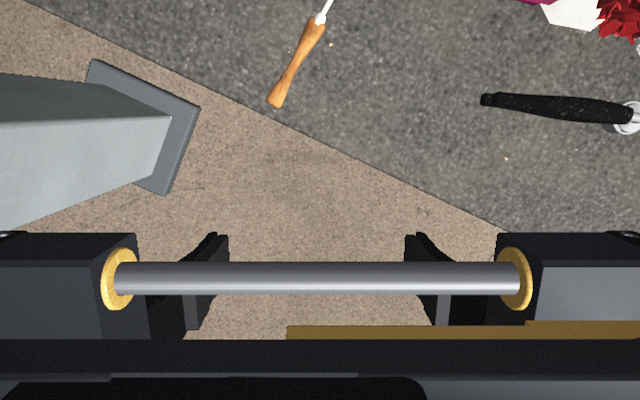

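The arm has not moved yet: both calls were refused. The wrist view is the start view, with the jaws at rows 230–330 and the spoon handle at about (295,60). I'll add a spin to every row.

Request:
drive_tool([
  {"offset": [0.0271,-0.0306,0],"spin": 0},
  {"offset": [0.0271,-0.0306,0],"spin": 0},
  {"offset": [0.0271,-0.0306,0],"spin": 0},
  {"offset": [0.0271,-0.0306,0],"spin": 0},
  {"offset": [0.0271,-0.0306,0],"spin": 0},
  {"offset": [0.0271,-0.0306,0],"spin": 0},
  {"offset": [0.0271,-0.0306,0],"spin": 0},
  {"offset": [0.0271,-0.0306,0],"spin": 0},
  {"offset": [0.0271,-0.0306,0],"spin": 0},
  {"offset": [0.0271,-0.0306,0],"spin": 0},
], claw=1)

```text
time: 2.63
position: [381.7, -170.8, 198.8]
tcp_rot: [3.065, 0.687, 0.001]
force: [0.5, 0.6, -0.4]
opening: 86.8
gripper_force: 0.0
```

```bash
cat >> h.py <<'E'
np.set_printoptions(precision=2,suppress=True)
def st():
    s=arm.sense();M=R.from_rotvec(s['tcp_rot']).as_matrix()
    print('t',round(s['time'],2),s['position'],'yaw',round(np.degrees(np.arctan2(M[1,0],M[0,0])),2),'tilt',M[:2,2],'F',s['force'],'open',round(s['opening'],1),'j',s['joint_pos']);return s,M
def look(n,ts,name,k=2):
    im=arm.capture(n);C=cal(n);cv2.imwrite(f'pics/{name}.png',im)
    for t,z in ts:
        for i,o in enumerate(arm.outline_of(n,t)[:k]):
            m=o['pixels'].astype('uint8');cv2.imwrite(f'pics/{name}_{t}_{i}.png',m*255)
            cs,_=cv2.findContours(m,0,1);c=max(cs,key=cv2.contourArea)
            P=np.array([ray(n,(p[1],p[0]),z,C)[:2] for p in c[:,0]],'float32')
            r=cv2.minAreaRect(P)
            print(t,round(o['p'],2),np.array(o['at']),'at',ray(n,o['at'],z,C)[:2],'rect',np.array(r[0]),np.array(r[1]),round(r[2],1))
    return im,C
E
python3 - <<'E'
from h import *
st()
look('wrist',[('rest',20),('tamper_center',45),('mat_top',5),('pod_center',20)],'w2')
E
```

```text
t 2.63 [ 381.67 -170.78  198.77] yaw 25.27 tilt [ 0. -0.] F [ 0.48  0.57 -0.44] open 86.8 j [-0.69  0.25  1.92  0.    0.97  0.44]
rest 0.65 [ 58.5 408.4] at [ 526.57 -192.47] rect [ 512.9 -207.1] [ 95.72 128.11] 78.2
tamper_center 0.72 [ 55.5 435. ] at [ 533.56 -208.93] rect [ 540.71 -209.75] [ 57.22 134.66] 77.1
mat_top 0.89 [ 83.8 264.8] at [444.79 -73.19] rect [444.82 -70.39] [65.12 65.  ] 58.1
pod_center 0.84 [ 43.  162.4] at [436.5   28.73] rect [435.54  29.89] [44.73 48.83] 25.5
```

View pics/w2.png

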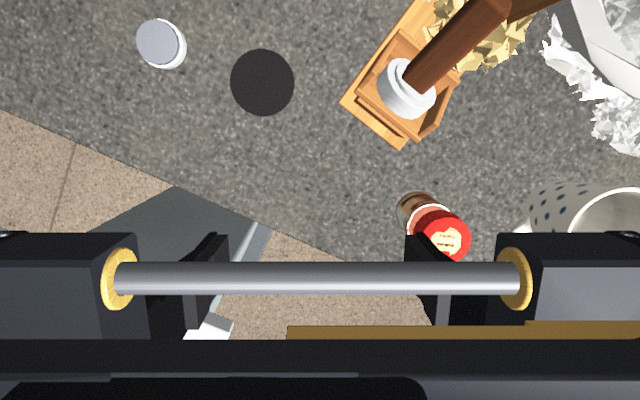

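Request:
drive_tool([
  {"offset": [0.0271,-0.0306,0],"spin": 0},
  {"offset": [0.0271,-0.0306,0],"spin": 0},
  {"offset": [0.0271,-0.0306,0],"spin": 0},
  {"offset": [0.0271,-0.0306,0],"spin": 0},
  {"offset": [0.0271,-0.0306,0],"spin": 0},
  {"offset": [0,0,0],"spin": 6.3},
  {"offset": [0,0,0],"spin": 6.3},
  {"offset": [0,0,0],"spin": 6.3},
  {"offset": [0,0,0],"spin": 6.4},
  {"offset": [0,0,0],"spin": 0},
])

```text
time: 3.72
position: [439.6, 22.0, 198.5]
tcp_rot: [3.141, -0.007, 0.001]
force: [0.7, 0.2, -0.6]
opening: 87.1
gripper_force: 0.0
```

Run:
```python
from h import *
st()
look('wrist',[('pod_center',20),('plate_top',62),('mat_top',5)],'w3')
```

```text
t 3.72 [439.56  21.98 198.47] yaw -0.25 tilt [ 0. -0.] F [ 0.68  0.19 -0.59] open 87.1 j [-0.2   0.28  1.88 -0.    0.98  1.37]
pod_center 0.72 [177.9 312.8] at [439.48  25.09] rect [439.58  24.33] [43.56 44.12] 90.0
plate_top 0.67 [ 85.  158.7] at [530.4  159.75] rect [529.77 158.71] [62.02 64.08] 3.7
plate_top 0.64 [215.2 601.6] at [ 410.95 -253.81] rect [ 413.09 -257.63] [73.3  37.28] 88.9
mat_top 0.78 [171.5 408.3] at [443.73 -79.66] rect [446.35 -79.15] [66.17 65.27] 90.0
mat_top 0.64 [ 25.  350.5] at [590.69 -12.54] rect [583.7  -13.21] [58.57 99.29] 0.0
```

View pics/w3.png

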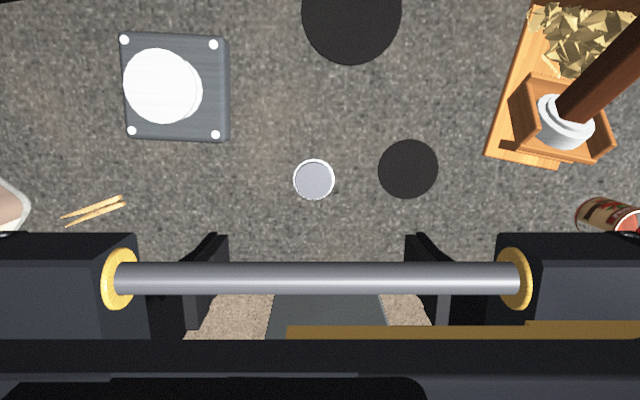

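The wrist view shows the pod at (313,179), the plate at (162,87), the large black mat cut off at the top near (350,10), and the small mat at (408,169). I'm descending on the pod.

Request:
drive_tool([
  {"offset": [-0.001,-0.0025,0.03],"spin": 0},
  {"offset": [0,0,0.035],"spin": 0},
  {"offset": [0,0,0.035],"spin": 0},
  {"offset": [0,0,0.035],"spin": 0},
  {"offset": [0,0,0.02],"spin": 0},
  {"offset": [0,0,0.013],"spin": 0},
  {"offset": [0,0,0.008],"spin": 0},
  {"offset": [0,0,0.0055],"spin": 0},
  {"offset": [0,0,0],"spin": 0},
])

```text
time: 4.67
position: [437.5, 26.0, 16.4]
tcp_rot: [-3.141, -0.001, 0.001]
force: [-1.6, 0.4, 0.3]
opening: 87.6
gripper_force: 0.0
```

Request:
drive_tool([
  {"offset": [0,0,0],"spin": 0},
  {"offset": [0,0,0],"spin": 0},
  {"offset": [0,0,0],"spin": 0},
  {"offset": [0,0,0],"spin": 0},
  {"offset": [0,0,0],"spin": 0},
  {"offset": [0,0,0],"spin": 0},
], claw=-1)

```text
time: 5.17
position: [437.7, 26.3, 17.3]
tcp_rot: [3.141, 0.001, 0.001]
force: [-0.3, -0.0, 0.1]
opening: 54.6
gripper_force: 0.0
```

Request:
drive_tool([
  {"offset": [0,0,0],"spin": 0},
  {"offset": [0,0,0],"spin": 0},
  {"offset": [0,0,0],"spin": 0},
  {"offset": [0,0,-0.01],"spin": 0},
  {"offset": [0,0,-0.02],"spin": 0},
  {"offset": [0,0,-0.03],"spin": 0},
  {"offset": [0,0,-0.03],"spin": 0},
  {"offset": [0,0,-0.03],"spin": 0},
  {"offset": [0,0,0],"spin": 0},
])

```text
time: 5.92
position: [441.0, 25.8, 141.4]
tcp_rot: [3.14, 0.001, 0.016]
force: [0.4, -0.3, 0.3]
opening: 1.9
gripper_force: 0.0
```

Run:
```python
from h import *
st()
look('wrist',[('pod_center',140),('plate_top',62),('mat_top',5)],'w4')
```

```text
t 5.92 [440.97  25.76 141.39] yaw 0.03 tilt [ 0.01 -0.  ] F [ 0.41 -0.29  0.3 ] open 1.9 j [-0.2   0.37  1.95  0.    0.81  1.37]
pod_center 0.83 [190.6 316. ] at [467.14  25.64] rect [466.41  25.11] [26.32 26.3 ] 0.0
plate_top 0.93 [ 81.7 132.6] at [529.67 157.06] rect [528.5  157.42] [62.72 63.65] 0.1
mat_top 0.76 [ 24.7 361.3] at [579.82 -12.56] rect [575.28 -13.38] [46.46 97.67] 0.1
mat_top 0.71 [182.7 429.5] at [444.63 -80.79] rect [444.97 -77.94] [65.45 65.42] 47.7
```

View pics/w4.png

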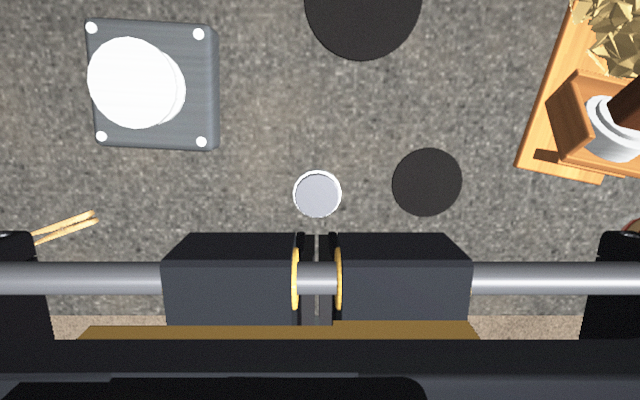

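The grasp missed: the jaws are closed at (317,250) and the pod is still on the worktop at (316,193). I'm measuring it again.

Run:
```python
from h import *
st()
im,C=look('wrist',[('pod_center',16),('pod_center',20)],'w5',1)
print(C[2],C[1])
g=cv2.cvtColor(im,6)
c=cv2.HoughCircles(g[150:225,270:370],cv2.HOUGH_GRADIENT,1,30,param1=80,param2=12,minRadius=15,maxRadius=30);print(c)
# pod body model projection
P=[[x,24.5,0] for x in(436,446,456,466)]
print(proj('w',P,C))
```

```text
t 6.12 [436.49  26.46 136.24] yaw 0.02 tilt [-0.  0.] F [-0.15  0.09  0.5 ] open 0.1 j [-0.2   0.38  1.95 -0.    0.81  1.37]
pod_center 0.67 [185.7 318.4] at [440.17  24.09] rect [439.02  24.85] [44.9 44. ] 0.0
pod_center 0.67 [185.7 318.4] at [441.04  24.11] rect [439.91  24.86] [44.32 43.43] 0.0
[507.23  26.11 322.5 ] [[ 0.   -0.97 -0.26]
 [-1.   -0.   -0.  ]
 [-0.    0.26 -0.97]]
[[[47.5 43.5 29.4]
  [ 1.5 33.5 26. ]
  [76.5 31.5 20.5]
  [87.5 69.5 25.8]
  [24.5  2.5 15.8]]]
[[317.85 186.39]
 [317.87 175.93]
 [317.89 165.31]
 [317.9  154.52]]
```

Request:
drive_tool([
  {"offset": [0.0015,0.0016,0],"spin": 0},
  {"offset": [0,0,0.01],"spin": 0},
  {"offset": [0,0,0.01],"spin": 0},
  {"offset": [0,0,0.01],"spin": 0},
  {"offset": [0,0,0.01],"spin": 0},
  {"offset": [0,0,0.01],"spin": 0},
  {"offset": [0,0,0.01],"spin": 0},
  {"offset": [0,0,0.005],"spin": 0},
  {"offset": [0,0,0],"spin": 0},
  {"offset": [0,0,0],"spin": 0},
], claw=0.6)

```text
time: 7.1
position: [438.8, 24.7, 71.6]
tcp_rot: [-3.141, -0.0, 0.002]
force: [0.6, 0.7, -0.2]
opening: 59.4
gripper_force: 0.0
```

Request:
drive_tool([
  {"offset": [0,0,0.015],"spin": 0},
  {"offset": [0,0,0.015],"spin": 0},
  {"offset": [0,0,0.012],"spin": 0},
  {"offset": [0,0,0.008],"spin": 0},
  {"offset": [0,0,0.006],"spin": 0},
  {"offset": [0,0,0],"spin": 0},
  {"offset": [0,0,0],"spin": 0},
])

```text
time: 7.68
position: [439.1, 24.6, 16.1]
tcp_rot: [3.142, 0.0, 0.0]
force: [-0.4, 0.1, 0.3]
opening: 69.6
gripper_force: 0.0
```

Request:
drive_tool([
  {"offset": [0,0,0],"spin": 0},
  {"offset": [0,0,0],"spin": 0},
  {"offset": [0,0,0],"spin": 0},
  {"offset": [0,0,0],"spin": 0},
  {"offset": [0,0,0],"spin": 0},
  {"offset": [0,0,0],"spin": 0},
  {"offset": [0,0,0],"spin": 0},
], claw=-1)

```text
time: 8.27
position: [439.0, 24.7, 16.0]
tcp_rot: [3.142, 0.0, 0.0]
force: [-0.7, -0.0, -0.7]
opening: 30.7
gripper_force: 0.0
```

Run:
```python
from h import *
s,M=st();print(s['gripper_force'])
im,C=look('wrist',[('pod_center',16)],'w6',1)
tp,Ct=look('top',[('pod_center',16)],'t6',1)
sd,Cs=look('side',[('pod_center',16)],'s6',1)
print(proj('w',[[439,24.6,2],[439,24.6,16]],C),proj('s',[[439,24.6,16]],Cs),proj('t',[[439,24.6,16]],Ct))
a=cv2.resize(im[150:300,220:420],(400,300));b=cv2.resize(tp[190:260,255:348],(400,300),interpolation=3)
u,v=proj('s',[[439,24.6,16]],Cs)[0].astype(int)
c=cv2.resize(sd[v-45:v+45,u-60:u+60],(400,300),interpolation=3)
cv2.imwrite('pics/v8.png',np.vstack([np.hstack([a,b]),np.hstack([c,c])]))
```

```text
t 8.27 [439.01  24.68  16.04] yaw 0.01 tilt [ 0. -0.] F [-0.73 -0.01 -0.73] open 30.7 j [-0.2   0.64  2.03  0.    0.47  1.37]
0.0
pod_center 0.73 [230.4 316.1] at [443.32  24.32] rect [443.69  24.39] [38.06 42.85] 0.0
pod_center 0.4 [209.5 287.4] at [428.15  -0.05] rect [433.9   14.67] [83.   40.19] 76.1
[[315.63 229.42]
 [315.6  237.62]] [[288.64 206.84]] [[302.43 231.72]]
```

View pics/v8.png

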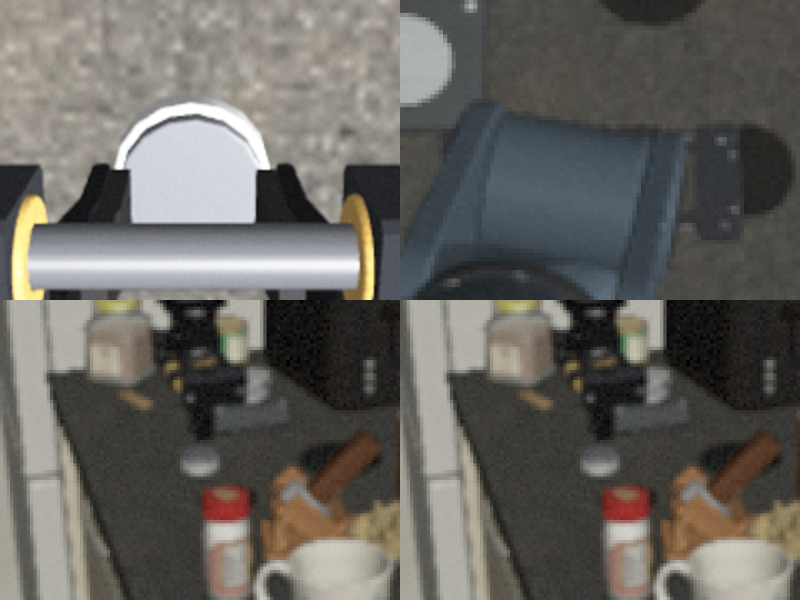

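The wrist crop shows the fingers overlapping the lid, at crop columns 130 and 257. The side crop shows the tips above the pod. So the tips are higher than expected, and I'm checking `nose_length`.

Run:
```python
from h import *
print(arm.nose_length,[a for a in dir(arm) if a[0]!='_'])
s,M=st()
im=cv2.imread('pics/w6.png');C=cal('wrist')
for z in(-14,0,5,20,40): # tool -> tip positions, both fingers for opening 30.7
    P=[s['position']+M@np.array([x,y,z]) for x in(9.5,) for y in(-15.3,15.3)]
    print(z,proj('w',P,C).ravel())
g=cv2.cvtColor(im,6);print(g[215:255:3,262:300:4]);
```

```text
14.0 ['Unreachable', 'capture', 'get_calibration', 'job_done', 'nose_length', 'outline_of', 'sense']
t 8.57 [438.91  24.67  15.93] yaw 0.01 tilt [-0.  0.] F [-1.03  0.24  0.59] open 7.0 j [-0.2   0.64  2.03 -0.    0.47  1.37]
-14 [286.08 230.09 344.79 230.09]
0 [288.15 221.74 342.8  221.75]
5 [288.82 219.03 342.16 219.04]
20 [290.64 211.64 340.39 211.65]
40 [292.73 203.2  338.38 203.21]
[[166 164 143 152 151 157 246 255  74 190]
 [155 146 143 147 154 130 255  69 204 209]
 [155 147 145 149 158 255 255 194 213 215]
 [157 153 148 147 152 255 112 210 213 213]
 [153 145 152 131 168 255 207 210 213 212]
 [147 128 149 137 224 201 212 214 211 212]
 [143  59  20  49 255 168 212 210 213 209]
 [138  11  19  35  27  29 215 211 210 209]
 [151  24  21  34  34  33 216 209 209 211]
 [118  24  22  35  33  37 219 211 209 207]
 [ 14  26  23  35  29  45 220 211 213 212]
 [ 19  20  36  34  39  61 216 210 210 212]
 [ 21  18  31  29  32  64 215 210 210 210]
 [ 27  39  36  33  33  58 217 208 205 213]]
```

Request:
drive_tool([
  {"offset": [0,0,0],"spin": 0},
  {"offset": [0,0,0],"spin": 0},
  {"offset": [0,0,0],"spin": 0},
], claw=0.3)

```text
time: 8.82
position: [439.0, 24.7, 15.9]
tcp_rot: [-3.142, -0.0, 0.0]
force: [1.1, -0.0, -0.3]
opening: 19.7
gripper_force: 0.0
```

The three cameras agree that the real fingertips end about 30 mm short of the stated position, roughly 18 mm behind the TCP. I'll open the jaws, then step down and find the surface by touch.

Request:
drive_tool([
  {"offset": [0,0,0],"spin": 0},
  {"offset": [0,0,0],"spin": 0},
  {"offset": [0,0,0],"spin": 0},
  {"offset": [0,0,0],"spin": 0},
  {"offset": [0,0,0],"spin": 0},
  {"offset": [0,0,0],"spin": 0},
  {"offset": [0,0,0.003],"spin": 0},
  {"offset": [0,0,0.003],"spin": 0},
  {"offset": [0,0,0.003],"spin": 0},
  {"offset": [0,0,0.003],"spin": 0},
], claw=0.6)

```text
time: 9.65
position: [438.9, 24.7, 3.5]
tcp_rot: [-3.142, -0.0, 0.0]
force: [-0.1, 0.3, -0.5]
opening: 69.5
gripper_force: 0.0
```

Request:
drive_tool([
  {"offset": [0,0,0.003],"spin": 0},
  {"offset": [0,0,0.003],"spin": 0},
  {"offset": [0,0,0.003],"spin": 0},
  {"offset": [0,0,0],"spin": 0},
])

```text
time: 9.98
position: [438.6, 24.7, -5.7]
tcp_rot: [-3.141, -0.0, 0.002]
force: [-0.0, 0.1, -0.2]
opening: 69.8
gripper_force: 0.0
```

Run:
```python
from h import *
s,M=st()
im,C=look('wrist',[('pod_center',16)],'w7',1)
sd,Cs=look('side',[],'s7',1)
for z in(-25,-20,-15,14):
    print(z,proj('w',[s['position']+M@np.array([9.5,y,z]) for y in(-s['opening']/2,s['opening']/2)],C).ravel())
u,v=proj('s',[[439,24.6,16]],Cs)[0].astype(int)
a=im[180:280,220:420];c=sd[v-28:v+22,u-50:u+50]
cv2.imwrite('pics/v9.png',np.vstack([cv2.resize(a,(600,300)),cv2.resize(c,(600,300),interpolation=3)]))
```

```text
t 9.98 [438.63  24.72  -5.66] yaw 0.01 tilt [-0.  0.] F [-0.    0.15 -0.24] open 69.8 j [-0.2   0.69  2.04 -0.    0.41  1.37]
pod_center 0.81 [237.3 312.4] at [446.98  26.23] rect [448.95  24.67] [29.67 44.21] 0.0
-25 [244.42 237.45 386.37 237.46]
-20 [246.38 233.95 384.45 233.96]
-15 [248.23 230.63 382.63 230.64]
14 [257.28 214.42 373.72 214.43]
```

View pics/v9.png

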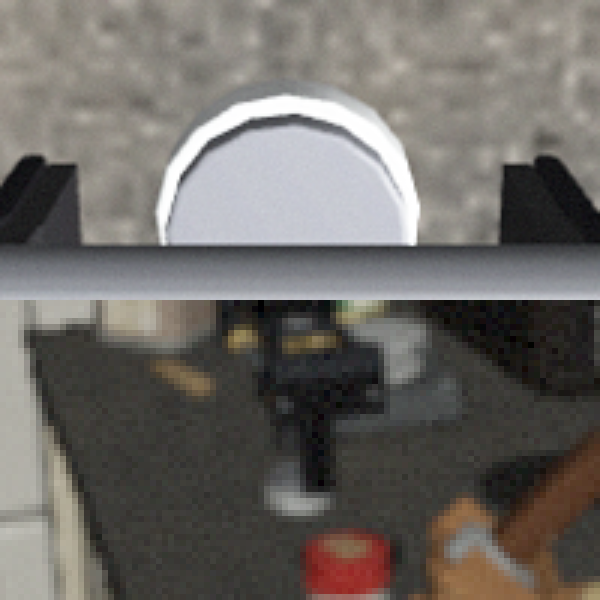

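The wrist crop shows the pod lid at about crop (290,190), centred between the fingers, with no contact yet. In the side crop the near finger's tip is level with the lid's far side. I'm continuing down gently.

Request:
drive_tool([
  {"offset": [0,0,0.003],"spin": 0},
  {"offset": [0,0,0.003],"spin": 0},
  {"offset": [0,0,0.002],"spin": 0},
  {"offset": [0,0,0],"spin": 0},
])

```text
time: 10.47
position: [438.7, 24.7, -13.4]
tcp_rot: [-3.141, -0.0, 0.001]
force: [0.3, 1.0, 0.6]
opening: 69.5
gripper_force: 0.0
```

Request:
drive_tool([
  {"offset": [0,0,0.0015],"spin": 0},
  {"offset": [0,0,0.0015],"spin": 0},
  {"offset": [0,0,0],"spin": 0},
])

```text
time: 10.72
position: [438.9, 24.7, -16.3]
tcp_rot: [-3.142, -0.0, 0.001]
force: [-0.2, 0.6, 1.0]
opening: 70.1
gripper_force: 0.0
```

Request:
drive_tool([
  {"offset": [0,0,0.0015],"spin": 0},
  {"offset": [0,0,0.0015],"spin": 0},
  {"offset": [0,0,0],"spin": 0},
])

```text
time: 10.97
position: [438.9, 24.7, -19.2]
tcp_rot: [-3.142, -0.0, 0.0]
force: [-0.0, 0.6, -0.1]
opening: 69.7
gripper_force: 0.0
```

Request:
drive_tool([
  {"offset": [0,0,0.0015],"spin": 0},
  {"offset": [0,0,0.0015],"spin": 0},
  {"offset": [0,0,0],"spin": 0},
])

```text
time: 11.22
position: [438.9, 24.7, -22.3]
tcp_rot: [-3.142, -0.0, 0.0]
force: [-0.5, -0.6, 0.5]
opening: 69.7
gripper_force: 0.0
```

Request:
drive_tool([
  {"offset": [0,0,0],"spin": 0},
  {"offset": [0,0,0],"spin": 0},
  {"offset": [0,0,0],"spin": 0},
  {"offset": [0,0,0],"spin": 0},
  {"offset": [0,0,0],"spin": 0},
], claw=-1)

```text
time: 11.63
position: [439.0, 24.7, -22.0]
tcp_rot: [3.142, 0.001, 0.0]
force: [-0.7, -0.8, -0.7]
opening: 45.1
gripper_force: 30.0
```

Request:
drive_tool([
  {"offset": [0,0,0],"spin": 0},
])

```text
time: 11.72
position: [439.0, 24.7, -22.0]
tcp_rot: [3.142, 0.0, 0.0]
force: [0.3, -0.7, -0.7]
opening: 45.2
gripper_force: 30.0
```

Request:
drive_tool([
  {"offset": [0,0,-0.01],"spin": 0},
  {"offset": [0,0,-0.02],"spin": 0},
  {"offset": [0,0,-0.03],"spin": 0},
  {"offset": [0,0,-0.03],"spin": 0},
  {"offset": [0,0,-0.02],"spin": 0},
  {"offset": [0.01,-0.015,0],"spin": 0},
  {"offset": [0.02,-0.03,0],"spin": 0},
  {"offset": [0.02,-0.03,0],"spin": 0},
  {"offset": [0,0,0],"spin": 0},
])

```text
time: 12.47
position: [494.0, 103.4, 88.9]
tcp_rot: [-3.14, -0.005, -0.013]
force: [0.5, -0.3, -0.3]
opening: 44.9
gripper_force: 30.0
```

Run:
```python
from h import *
s,M=st()
arm.capture('wrist')
s,M=st()
im,C=look('wrist',[('plate_top',62),('pod_center',104)],'w8',1)
arm.capture('top')
tp,Ct=look('top',[('plate_top',62),('rest',20),('tamper_center',45)],'t8',2)
```

```text
t 12.47 [494.03 103.36  88.92] yaw 0.2 tilt [0.01 0.  ] F [ 0.51 -0.34 -0.32] open 44.9 j [-0.02  0.54  1.84  0.    0.76  1.55]
t 12.52 [491.08 101.74  88.29] yaw 0.24 tilt [0. 0.] F [-0.44 -0.7  -0.89] open 44.9 j [-0.02  0.54  1.84  0.    0.76  1.55]
pod_center 0.73 [246.8 317.4] at [490.    99.62] rect [494.68  99.58] [24.23 47.86] 0.2
plate_top 0.32 [194.2 175.6] at [562.76 400.35] rect [558.31 394.83] [94.36 74.76] 70.0
rest 0.95 [201.6 377. ] at [ 525.49 -208.65] rect [ 512.73 -213.22] [ 88.9  131.44] 78.0
tamper_center 0.67 [202.  384.3] at [ 522.28 -227.34] rect [ 523.78 -224.28] [ 55.35 111.8 ] 62.5
tamper_center 0.59 [243.4 410.2] at [ 395.6  -300.16] rect [ 392.35 -289.77] [64.18 49.34] 70.0
```

Run:
```python
from h import *
s,M=st()
im=arm.capture('wrist');C=cal('wrist');cv2.imwrite('pics/w9.png',im)
g=cv2.cvtColor(im,6)
print(proj('w',[[530,159.5,62]],C))
m=(g>200).astype('uint8');m[215:]=0
n,l,stt,ce=cv2.connectedComponentsWithStats(m)
for i in range(1,n):
    if stt[i,4]>30:
        cs,_=cv2.findContours((l==i).astype('uint8'),0,1);c=max(cs,key=cv2.contourArea)
        P=np.array([ray('w',(p[1],p[0]),62,C)[:2] for p in c[:,0]],'float32')
        print(stt[i],ce[i],cv2.minEnclosingCircle(P),cv2.minAreaRect(P))
        if len(c)>5: print(cv2.fitEllipse(c))
```

```text
t 12.92 [488.35  98.92  87.84] yaw -0.07 tilt [-0. -0.] F [-0.14 -0.15 -0.66] open 45.1 j [-0.02  0.53  1.85 -0.    0.76  1.55]
[[215.98 158.5 ]]
[157  80  13  14 144] [162.9   86.35] ((571.7078857421875, 187.05722045898438), 3.8719394207000732) ((571.6946411132812, 187.0586395263672), (6.905810356140137, 7.319889545440674), 83.87015533447266)
((162.8970489501953, 86.34815979003906), (12.211294174194336, 13.21542739868164), 148.90985107421875)
[283  87  13  14 142] [288.94  93.34] ((567.8169555664062, 114.33980560302734), 3.7769839763641357) ((567.89794921875, 114.44280242919922), (7.223854064941406, 6.902434349060059), 45.503883361816406)
((288.9587707519531, 93.35041046142578), (12.308985710144043, 12.959774017333984), 167.59800720214844)
[ 164  104  107  105 8726] [217.06 156.  ] ((530.1697387695312, 158.22021484375), 32.84780502319336) ((530.2821044921875, 159.10342407226562), (63.29841995239258, 63.51997375488281), 62.093589782714844)
((217.0753936767578, 156.0171356201172), (101.6174545288086, 107.49976348876953), 121.1617660522461)
[164 203  12  11 113] [169.56 207.85] ((498.77874755859375, 190.89764404296875), 3.9587481021881104) ((498.7265625, 191.04188537597656), (7.209442138671875, 6.555992126464844), 89.94751739501953)
((169.54922485351562, 207.8596649169922), (10.59357738494873, 11.704168319702148), 103.1052017211914)
[280 209  12   6  63] [285.27 211.75] ((495.6210632324219, 118.03116607666016), 3.599839925765991) ((496.3689270019531, 118.02449798583984), (6.98272705078125, 3.2959015369415283), 89.94757843017578)
((285.23046875, 211.7044677734375), (5.569329738616943, 12.410770416259766), 91.71343231201172)
```

Run:
```python
import cv2,numpy as np
im=cv2.imread('pics/w9.png');cv2.imwrite('pics/v10.png',im)
```

```text
(no output)
```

View pics/v10.png

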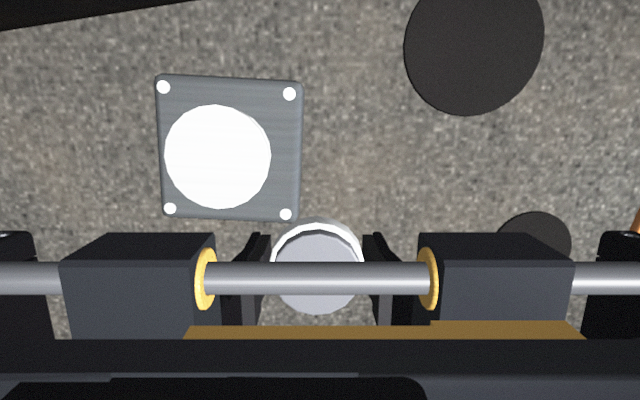

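The wrist view shows the pod held at about (316,270) between the fingers and the plate at (217,156). The large mat is at (473,50). I'm carrying the pod to the plate.

Request:
drive_tool([
  {"offset": [0.008,-0.012,0],"spin": 0},
  {"offset": [0.014,-0.02,0],"spin": 0},
  {"offset": [0.012,-0.0176,0],"spin": 0},
  {"offset": [0.008,-0.01,0],"spin": 0},
  {"offset": [0,0,0.01],"spin": 0},
  {"offset": [0,0,0.015],"spin": 0},
  {"offset": [0,0,0.01],"spin": 0},
  {"offset": [0,0,0.006],"spin": 0},
  {"offset": [0,0,0.003],"spin": 0},
  {"offset": [0,0,0],"spin": 0},
])

```text
time: 13.8
position: [529.9, 158.7, 43.0]
tcp_rot: [3.141, -0.001, -0.004]
force: [-0.0, -0.1, -0.5]
opening: 44.9
gripper_force: 30.0
```

Request:
drive_tool([
  {"offset": [0,0,0.0015],"spin": 0},
  {"offset": [0,0,0],"spin": 0},
  {"offset": [0,0,0],"spin": 0},
])

```text
time: 14.05
position: [531.3, 159.2, 42.9]
tcp_rot: [-3.142, -0.0, -0.001]
force: [-0.0, -0.1, -0.9]
opening: 45.0
gripper_force: 30.0
```

Request:
drive_tool([
  {"offset": [0,0,0.001],"spin": 0},
  {"offset": [0,0,0.001],"spin": 0},
  {"offset": [0,0,0.0005],"spin": 0},
  {"offset": [0,0,0],"spin": 0},
])

```text
time: 14.38
position: [531.0, 159.4, 40.0]
tcp_rot: [-3.142, -0.001, -0.0]
force: [0.3, -0.6, -0.5]
opening: 45.1
gripper_force: 30.0
```

Request:
drive_tool([
  {"offset": [0,0,0.0005],"spin": 0},
  {"offset": [0,0,0.0005],"spin": 0},
  {"offset": [0,0,0],"spin": 0},
])

```text
time: 14.63
position: [531.0, 159.3, 39.2]
tcp_rot: [-3.142, -0.0, -0.0]
force: [-0.9, -0.5, 3.6]
opening: 44.7
gripper_force: 30.0
```

Contact reads 3.6 N, so I'm releasing and rising.

Request:
drive_tool([
  {"offset": [0,0,0],"spin": 0},
  {"offset": [0,0,0],"spin": 0},
  {"offset": [0,0,0],"spin": 0},
  {"offset": [0,0,0],"spin": 0},
  {"offset": [0,0,0],"spin": 0},
  {"offset": [0,0,-0.005],"spin": 0},
  {"offset": [0,0,-0.015],"spin": 0},
  {"offset": [0,0,-0.03],"spin": 0},
  {"offset": [0,0,-0.04],"spin": 0},
  {"offset": [0,0,-0.04],"spin": 0},
], claw=0.5)

```text
time: 15.47
position: [529.8, 159.2, 169.8]
tcp_rot: [3.141, 0.0, -0.004]
force: [2.3, 0.1, 0.3]
opening: 64.9
gripper_force: 0.0
```

```bash
cat >> h.py <<'E'
def pod(z=80,thr=200):
    C=cal('wrist');im=arm.capture('wrist');g=cv2.cvtColor(im,6)
    return im,C,g
E
python3 - <<'E'
from h import *
arm.capture('wrist');arm.capture('wrist')
s,M=st()
im,C=look('wrist',[('pod_center',82),('plate_top',62),('mat_top',5)],'w10',3)
print(proj('w',[[530.2,159,62],[530.2,159,82]],C))
u,v=proj('w',[[530.2,159,62]],C)[0].astype(int)
g=cv2.cvtColor(im,6)
print(g[v-60:v+40:5,u-60:u+61:6])
E
```

```text
t 15.57 [536.14 159.93 175.88] yaw 0.03 tilt [0.02 0.  ] F [1.85 0.41 0.23] open 65.1 j [0.09 0.46 1.64 0.   1.03 1.66]
pod_center 0.97 [204.2 314.6] at [529.58 160.56] rect [529.78 157.9 ] [43.78 44.68] 71.2
plate_top 0.59 [175.8 316.7] at [549.67 158.84] rect [528.82 158.67] [62.19 60.91] 43.2
mat_top 0.95 [114.5 490.7] at [600.84 -12.5 ] rect [600.35 -12.54] [97.8  98.16] 18.0
mat_top 0.72 [ 27.3 626.5] at [ 679.62 -129.08] rect [ 677.95 -128.93] [52.99 23.7 ] 12.7
[[316.49 197.74]
 [316.51 203.47]]
[[112 113 118  97  97 107 122 122 115 117  99 128 123 127 138  94 108  85
  135 112 104]
 [112 113  68 101 101 102  97  94  93  87  80  71  69  56  54  45  45  64
   86 103 131]
 [119 116  54 248 110 117 119 121 120 118 113 112 116 114 115 112 109 107
  105 119 118]
 [117 106  60 251 112 115 116 115 115 121 120 121 120 114 117 112 115 119
  251 131 135]
 [107 112  63 115 112 112 113 118 117 117 119 115 121 118 115 118 115 114
  248 126  94]
 [119 103  66 117 119 117 117 120 124 120 118 121 124 121 120 122 121 114
  119 124 108]
 [113  95  72 117 117 116 114 117 138 252 249 251 232 122 
[... 488 characters left out ...]
7 124 110 245 223 174 171 173 174 173 181 172 242 247 253 120
  131 112 115]
 [124 119  78 114 109 248 240 169 172 171 172 172 177 176 220 247 247 116
  132 115 117]
 [ 95 117  78 118 116 247 218 168 170 172 171 171 177 170 187 249 136 120
  133 118 124]
 [107 110  85 115 116 246 231 169 172 171 171 173 173 173 206 248 119 120
  133 118 106]
 [120 114  88 123 121 197 244 164 169 169 172 173 171 177 245 246 119 121
  130 119 119]
 [102 123  85 120 118 121 247 199 170 167 170 174 172 178 248 115 120 118
  131 114 124]
 [104  94  87 115 117 117 119 248 227 172 169 170 179 247 111 120 118 121
  124 118 112]
 [107 122 122 249 118 123 118 117 208 247 248 248 234 119 120 120 119 121
  124 130 103]]
```

The mat is at (600.5,-12.5), and the pod sits within about 3 mm of the plate's centre. Next I'm moving over the rest.

Request:
drive_tool([
  {"offset": [-0.0057,0.0404,0],"spin": 0},
  {"offset": [-0.0057,0.0404,0],"spin": 0},
  {"offset": [-0.0057,0.0404,0],"spin": 0},
  {"offset": [-0.0057,0.0404,0],"spin": 0},
  {"offset": [-0.0057,0.0404,0],"spin": 0},
  {"offset": [-0.0057,0.0404,0],"spin": 0},
  {"offset": [-0.0057,0.0404,0],"spin": 0},
  {"offset": [-0.0057,0.0404,0],"spin": 6.25},
  {"offset": [-0.0057,0.0404,0],"spin": 6.25},
  {"offset": [0,0,0],"spin": 0},
])

```text
time: 16.6
position: [474.1, -210.6, 167.4]
tcp_rot: [3.119, -0.357, -0.002]
force: [-0.2, 0.4, -0.1]
opening: 65.2
gripper_force: 0.0
```

Request:
drive_tool([
  {"offset": [0,0,0],"spin": 0},
  {"offset": [0,0,0],"spin": 0},
  {"offset": [0,0,0],"spin": 0},
])

```text
time: 16.85
position: [474.6, -201.6, 167.9]
tcp_rot: [-3.121, 0.339, 0.004]
force: [0.1, -0.1, -0.5]
opening: 65.6
gripper_force: 0.0
```

Run:
```python
from h import *
s,M=st()
im,C=look('wrist',[('tamper_center',60),('rest',0)],'w11',1)
np.save('w11.npy',{'C':C,'pos':s['position'],'M':M},allow_pickle=True)
hsv=cv2.cvtColor(im,cv2.COLOR_BGR2HSV)
m=cv2.imread('pics/w11_tamper_center_0.png',0)>0
# split: handle brown (sat high) vs steel (sat low)
hd=(m&(hsv[...,1]>90)).astype('uint8');dk=(m&(hsv[...,1]<60)).astype('uint8')
for n,x in(('handle',hd),('disc',dk)):
    x=cv2.morphologyEx(x,cv2.MORPH_OPEN,np.ones((3,3)))
    k,l,stt,ce=cv2.connectedComponentsWithStats(x);i=1+stt[1:,4].argmax()
    ys,xs=np.nonzero(l==i);print(n,stt[i],ce[i],cv2.minAreaRect(np.c_[xs,ys].astype('float32')))
r=cv2.imread('pics/w11_rest_0.png',0)
cs,_=cv2.findContours(r,0,1);c=max(cs,key=cv2.contourArea)
print('rest hull',cv2.approxPolyDP(cv2.convexHull(c),4,True)[:,0].tolist())
# predicted tamper given rest pose guess
```

```text
t 16.85 [ 474.63 -201.57  167.89] yaw -12.38 tilt [-0.  0.] F [ 0.1  -0.14 -0.54] open 65.6 j [-0.62  0.42  1.74  0.    0.98  1.17]
tamper_center 0.65 [134.3 321.3] at [ 523.02 -216.34] rect [ 528.53 -216.08] [ 54.87 108.91] 77.7
rest 0.65 [ 72.6 295.5] at [ 580.74 -204.35] rect [ 544.36 -219.58] [130.3  189.16] 77.7
handle [ 299   57   41  108 3898] [319.13 107.84] ((319.0, 110.5), (107.0, 40.0), 90.0)
disc [ 287  137   65   56 2137] [319.19 168.51] ((319.0, 164.5), (55.0, 64.0), 90.0)
rest hull [[391, 0], [362, 199], [278, 201], [248, 0]]
```

Request:
drive_tool([
  {"offset": [0.02,0.0033,0],"spin": 0},
  {"offset": [0.033,0,0],"spin": 0},
  {"offset": [0.02,0,0],"spin": 0},
  {"offset": [0,0,0],"spin": 0},
  {"offset": [0,0,0],"spin": 0},
  {"offset": [0,0,0],"spin": 0},
], claw=0.05)

```text
time: 17.5
position: [544.9, -220.9, 168.5]
tcp_rot: [-3.122, 0.339, 0.004]
force: [0.3, -0.0, -0.9]
opening: 46.5
gripper_force: 0.0
```

```bash
cat > fit.py <<'E'
from h import *
s,M=st()
im,C=look('wrist',[('tamper_center',60)],'w12',1)
m=cv2.imread('pics/w12_tamper_center_0.png',0)>0
hsv=cv2.cvtColor(im,cv2.COLOR_BGR2HSV)
for n,x in(('handle',m&(hsv[...,1]>90)),('disc',m&(hsv[...,1]<60))):
    x=cv2.morphologyEx(x.astype('uint8'),cv2.MORPH_OPEN,np.ones((3,3)))
    k,l,stt,ce=cv2.connectedComponentsWithStats(x);i=1+stt[1:,4].argmax();print(n,stt[i],ce[i])
# predicted tamper outline from prior estimate
c0=np.array([474.63,-201.57,167.89]);T=R.from_euler('z',-12.38,True).as_matrix()@np.diag([1,-1,-1])
ctr=c0+T@np.array([55.2,3.3,91]);print('centre',ctr)
a=np.array([.707,0,-.707]);n=np.array([.707,0,.707]);y=np.array([0,1,0])
P=[55*a+i*13*n+j*13*y for i in(1,-1) for j in(1,-1)]+[-37*a-28*n,-55*a-28*n,-37*a+28*y,-37*a-28*y]
print(proj('w',[ctr+T@p for p in P],C))
E
python3 fit.py
```

```text
t 17.5 [ 544.87 -220.91  168.49] yaw -12.39 tilt [-0.  0.] F [ 0.34 -0.   -0.94] open 46.5 j [-0.58  0.51  1.56 -0.    1.07  1.21]
tamper_center 0.79 [221.2 315.4] at [ 519.67 -214.94] rect [ 525.36 -215.94] [53.06 87.32] 76.3
handle [ 295  166   38   80 2677] [313.57 203.53]
disc [ 285  215   60   47 1548] [315.07 242.92]
centre [ 527.84 -216.63   76.89]
[[333.19 166.39]
 [296.85 166.4 ]
 [334.14 197.62]
 [295.8  197.63]
 [315.3  265.44]
 [315.35 272.11]
 [345.64 236.43]
 [285.02 236.45]]
```

Request:
drive_tool([
  {"offset": [0,0,0.02],"spin": 0},
  {"offset": [0,0,0.025],"spin": 0},
  {"offset": [0,0,0.025],"spin": 0},
  {"offset": [0,0,0.015],"spin": 0},
  {"offset": [0,0,0.01],"spin": 0},
  {"offset": [0,0,0.006],"spin": 0},
  {"offset": [0,0,0],"spin": 0},
])

```text
time: 18.18
position: [545.0, -222.0, 67.1]
tcp_rot: [-3.122, 0.342, 0.003]
force: [-1.2, -0.8, 0.2]
opening: 45.5
gripper_force: 0.0
```

Request:
drive_tool([
  {"offset": [0,0,0.004],"spin": 0},
  {"offset": [0,0,0.004],"spin": 0},
  {"offset": [0,0,0.004],"spin": 0},
  {"offset": [0,0,0.003],"spin": 0},
  {"offset": [0,0,0],"spin": 0},
])

```text
time: 18.6
position: [545.7, -222.3, 52.6]
tcp_rot: [-3.123, 0.342, 0.001]
force: [-0.4, -1.0, -0.3]
opening: 45.5
gripper_force: 0.0
```

Request:
drive_tool([
  {"offset": [0,0,0],"spin": 0},
  {"offset": [0,0,0],"spin": 0},
  {"offset": [0,0,0],"spin": 0},
  {"offset": [0,0,0],"spin": 0},
  {"offset": [0,0,0],"spin": 0},
], claw=-1)

```text
time: 19.02
position: [546.4, -222.3, 53.1]
tcp_rot: [-3.123, 0.342, -0.002]
force: [1.1, 2.2, -0.5]
opening: 26.0
gripper_force: 30.0
```

Request:
drive_tool([
  {"offset": [0,0,-0.004],"spin": 0},
  {"offset": [0,0,-0.008],"spin": 0},
  {"offset": [0,0,-0.015],"spin": 0},
  {"offset": [0,0,-0.02],"spin": 0},
  {"offset": [0,0,-0.025],"spin": 0},
  {"offset": [0,0,-0.025],"spin": 0},
  {"offset": [0,0,-0.02],"spin": 0},
  {"offset": [0,0,0],"spin": 0},
  {"offset": [0,0,0],"spin": 0},
  {"offset": [0,0,0],"spin": 0},
])

```text
time: 19.85
position: [544.7, -221.8, 168.8]
tcp_rot: [-3.122, 0.342, 0.004]
force: [0.2, -0.2, -3.3]
opening: 25.8
gripper_force: 30.0
```

```bash
cat > fit2.py <<'E'
from h import *
from scipy.optimize import least_squares
s,M=st()
im,C=look('wrist',[('tamper_center',60)],'w13',1)
m=cv2.imread('pics/w13_tamper_center_0.png',0)>0
hsv=cv2.cvtColor(im,cv2.COLOR_BGR2HSV)
for n,x in(('handle',m&(hsv[...,1]>90)),('disc',m&(hsv[...,1]<60))):
    x=cv2.morphologyEx(x.astype('uint8'),cv2.MORPH_OPEN,np.ones((3,3)))
    k,l,stt,ce=cv2.connectedComponentsWithStats(x);i=1+stt[1:,4].argmax();print(n,stt[i],ce[i])
for th in(0,15,30,45): # lean, gripped at s'=25, tool (0,0,-43)
    t=np.radians(th);a=np.array([np.sin(t),0,-np.cos(t)]);n=np.array([np.cos(t),0,np.sin(t)]);y=np.array([0,1,0])
    c=np.array([0,0,-43])-25*a
    P=[55*a+13*n+13*y,55*a-13*n+13*y,-37*a-28*n,-55*a-28*n,-37*a+28*n,-37*a+28*y,-37*a-28*y]
    print(th,proj('w',[s['position']+M@(c+p) for p in P],C).round().tolist())
E
python3 fit2.py
```

```text
t 19.85 [ 544.71 -221.85  168.82] yaw -12.49 tilt [-0.  0.] F [ 0.18 -0.2  -3.33] open 25.8 j [-0.58  0.51  1.56 -0.    1.07  1.21][ WARN:0@1.343] global loadsave.cpp:275 findDecoder imread_('pics/w13_tamper_center_0.png'): can't open/read file: check file path/integrity
Traceback (most recent call last):
  File "fit2.py", line 5, in <module>
    m=cv2.imread('pics/w13_tamper_center_0.png',0)>0
      ^^^^^^^^^^^^^^^^^^^^^^^^^^^^^^^^^^^^^^^^^^^^^^
TypeError: '>' not supported between instances of 'NoneType' and 'int'
```

```bash
sed -i "s/^s,M=st()/s,M=st();print('tq',M.T@s['wrist_torque'])/; /^m=cv2/d; /^hsv/,/^    k,l/d" fit2.py
cat >> fit2.py <<'E'
for o in arm.outline_of('wrist','tamper_center')[:2]: print(o['p'],o['at'])
hsv=cv2.cvtColor(im,cv2.COLOR_BGR2HSV)
x=((hsv[...,1]<40)&(hsv[...,2]>150)).astype('uint8');x[:,:240]=0;x[:,400:]=0
k,l,stt,ce=cv2.connectedComponentsWithStats(x)
print([ (stt[i].tolist(),ce[i].round().tolist()) for i in range(1,k) if stt[i,4]>80])
E
python3 fit2.py
```

```text
t 19.95 [ 544.5  -221.64  168.04] yaw -12.49 tilt [-0.  0.] F [ 0.37  0.23 -4.28] open 25.6 j [-0.58  0.52  1.56 -0.    1.07  1.21]
tq [0.05 0.07 0.04]
tamper_center 0.87 [250.2 320.4] at [ 491.89 -213.98] rect [ 505.46 -213.83] [61.89 45.62] 77.5
0 [[352.0, 277.0], [351.0, 340.0], [316.0, 269.0], [316.0, 257.0], [316.0, 183.0], [361.0, 227.0], [271.0, 227.0]]
15 [[352.0, 253.0], [352.0, 324.0], [316.0, 297.0], [316.0, 290.0], [316.0, 208.0], [361.0, 253.0], [271.0, 253.0]]
30 [[351.0, 231.0], [352.0, 304.0], [316.0, 327.0], [316.0, 325.0], [316.0, 234.0], [361.0, 279.0], [271.0, 279.0]]
45 [[349.0, 215.0], [352.0, 280.0], [316.0, 357.0], [316.0, 360.0], [316.0, 262.0], [362.0, 306.0], [269.0, 306.0]]
0.87 [250.2, 320.4]
[([282, 0, 118, 139, 10349], [353.0, 51.0]), ([245, 274, 144, 15, 1631], [317.0, 281.0]), ([282, 295, 17, 31, 261], [288.0, 314.0]), ([333, 295, 18, 31, 285], [344.0, 313.0])]
```

Run:
```python
import cv2,numpy as np
m=cv2.imread('pics/w13_tamper_center_0.png',0)>0
for r in range(195,335,5):
    c=np.nonzero(m[r])[0]
    print(r,(c.min(),c.max(),len(c)) if len(c) else '-',end='; ')
```

```text
195 -; 200 -; 205 -; 210 -; 215 (np.int64(289), np.int64(345), 57); 220 (np.int64(286), np.int64(347), 62); 225 (np.int64(285), np.int64(349), 65); 230 (np.int64(284), np.int64(349), 66); 235 (np.int64(284), np.int64(349), 66); 240 (np.int64(284), np.int64(350), 67); 245 (np.int64(283), np.int64(350), 68); 250 (np.int64(283), np.int64(350), 68); 255 (np.int64(283), np.int64(350), 68); 260 (np.int64(284), np.int64(350), 67); 265 -; 270 -; 275 -; 280 -; 285 -; 290 -; 295 (np.int64(287), np.int64(346), 60); 300 (np.int64(285), np.int64(348), 64); 305 (np.int64(285), np.int64(348), 64); 310 (np.int64(285), np.int64(348), 64); 315 (np.int64(284), np.int64(349), 66); 320 (np.int64(282), np.int64(350), 69); 325 (np.int64(341), np.int64(343), 3); 330 -;
```

The lean is still 45° and the hold is firm. The tool can't tilt, but the disc is heavy and its lower edge lies under the handle side. If I set that edge on the mat and let go, the tamper should right itself about 65 mm back along tool −x.

Request:
drive_tool([
  {"offset": [0,-0.02,0],"spin": 0},
  {"offset": [0,-0.035,0],"spin": 0},
  {"offset": [0.01,-0.035,0],"spin": 0},
  {"offset": [0.02,-0.035,0],"spin": 0},
  {"offset": [0.02,-0.035,0],"spin": 0},
  {"offset": [0.017,-0.0333,0],"spin": 0},
  {"offset": [0.01,-0.023,0],"spin": 0},
  {"offset": [0,0,0],"spin": 0},
  {"offset": [0,0,0],"spin": 0},
  {"offset": [0,0,0],"spin": 0},
])

```text
time: 20.93
position: [666.9, -28.0, 168.9]
tcp_rot: [3.123, -0.341, -0.004]
force: [-0.0, 0.4, -3.8]
opening: 25.8
gripper_force: 30.0
```

Request:
drive_tool([
  {"offset": [0,0,0.02],"spin": 0},
  {"offset": [0,0,0.03],"spin": 0},
  {"offset": [0,0,0.03],"spin": 0},
  {"offset": [0,0,0.02],"spin": 0},
  {"offset": [0,0,0.012],"spin": 0},
  {"offset": [0,0,0.006],"spin": 0},
  {"offset": [0,0,0],"spin": 0},
  {"offset": [0,0,0],"spin": 0},
  {"offset": [0,0,0],"spin": 0},
])

```text
time: 21.68
position: [669.3, -28.5, 53.7]
tcp_rot: [3.123, -0.342, 0.006]
force: [0.2, 0.4, -3.2]
opening: 26.0
gripper_force: 30.0
```

Request:
drive_tool([
  {"offset": [0,0,0.003],"spin": 0},
  {"offset": [0,0,0.003],"spin": 0},
  {"offset": [0,0,0.002],"spin": 0},
  {"offset": [0,0,0],"spin": 0},
  {"offset": [0,0,0],"spin": 0},
])

```text
time: 22.1
position: [667.7, -27.8, 43.8]
tcp_rot: [-3.123, 0.341, 0.0]
force: [-0.2, 0.3, -3.2]
opening: 25.8
gripper_force: 30.0
```

Request:
drive_tool([
  {"offset": [0,0,0.001],"spin": 0},
  {"offset": [0,0,0.001],"spin": 0},
  {"offset": [0,0,0],"spin": 0},
  {"offset": [0,0,0],"spin": 0},
])

```text
time: 22.43
position: [667.8, -27.9, 41.8]
tcp_rot: [-3.123, 0.342, 0.0]
force: [0.7, 0.5, -2.7]
opening: 25.8
gripper_force: 30.0
```

Request:
drive_tool([
  {"offset": [0,0,0.001],"spin": 0},
  {"offset": [0,0,0.001],"spin": 0},
  {"offset": [0,0,0],"spin": 0},
])

```text
time: 22.68
position: [667.8, -27.9, 39.8]
tcp_rot: [3.123, -0.342, -0.0]
force: [0.5, 0.3, -3.9]
opening: 25.9
gripper_force: 30.0
```

Request:
drive_tool([
  {"offset": [0,0,0.001],"spin": 0},
  {"offset": [0,0,0.001],"spin": 0},
  {"offset": [0,0,0],"spin": 0},
])

```text
time: 22.93
position: [668.2, -28.0, 38.8]
tcp_rot: [3.123, -0.342, 0.001]
force: [-0.6, 0.4, 2.8]
opening: 25.6
gripper_force: 30.0
```

The edge is touching the mat, so I'm releasing.

Request:
drive_tool([
  {"offset": [0,0,0],"spin": 0},
  {"offset": [0,0,0],"spin": 0},
  {"offset": [0,0,0],"spin": 0},
  {"offset": [0,0,0],"spin": 0},
  {"offset": [0,0,0],"spin": 0},
  {"offset": [0,0,0],"spin": 0},
  {"offset": [0,0,0],"spin": 0},
  {"offset": [0,0,0],"spin": 0},
], claw=0.5)

```text
time: 23.6
position: [667.8, -27.9, 37.9]
tcp_rot: [3.123, -0.342, -0.0]
force: [0.4, -0.0, 0.0]
opening: 63.7
gripper_force: 0.0
```

Run:
```python
from h import *
s,M=st()
for n in('top','side','wrist'):
    look(n,[('tamper_center',60)],n+'14',1)
    m=cv2.imread(f'pics/{n}14_tamper_center_0.png',0)
    if m is not None:
        ys,xs=np.nonzero(m);print(n,'bbox',xs.min(),xs.max(),ys.min(),ys.max())
    C=cal(n);c=np.array([600.5,-12.5,0])
    P=[c+[0,0,115],c+[0,0,5],c+[0,-28,5],c+[0,28,5],c+[-28,0,5],c+[28,0,5]]
    print(proj(n,P,C).round().tolist())
```

```text
t 23.6 [667.84 -27.95  37.91] yaw -12.49 tilt [-0.  0.] F [ 0.39 -0.    0.04] open 63.7 j [-0.21  0.78  1.43 -0.    0.93  1.58]
[[312.0, 175.0], [313.0, 180.0], [322.0, 180.0], [304.0, 180.0], [313.0, 189.0], [313.0, 171.0]]
tamper_center 0.7 [204.  344.3] at [ 621.39 -124.62] rect [ 617.69 -120.08] [137.26  30.51] 68.8
side bbox 339 361 197 211
[[329.0, 182.0], [330.0, 207.0], [332.0, 210.0], [327.0, 205.0], [323.0, 208.0], [336.0, 206.0]]
tamper_center 0.57 [171.8 394. ] at [700.51 -73.15] rect [695.41 -78.35] [47.46 86.47] 81.5
wrist bbox 354 454 86 260
[[315.0, 466.0], [315.0, 313.0], [354.0, 305.0], [277.0, 321.0], [324.0, 346.0], [306.0, 278.0]][ WARN:0@1.439] global loadsave.cpp:275 findDecoder imread_('pics/top14_tamper_center_0.png'): can't open/read file: check file path/integrity
```

The tamper isn't standing: the side mask spans (339–361, 197–211), where a standing tamper would span rows 182–207. I'm raising the arm and locating it.

Request:
drive_tool([
  {"offset": [0,0,-0.01],"spin": 0},
  {"offset": [0,0,-0.03],"spin": 0},
  {"offset": [0,0,-0.04],"spin": 0},
  {"offset": [-0.03,0,-0.04],"spin": 0},
  {"offset": [-0.035,0,-0.03],"spin": 0},
  {"offset": [-0.035,0.02,0],"spin": 0},
  {"offset": [-0.02,0.02,0],"spin": 0},
  {"offset": [0,0,0],"spin": 0},
  {"offset": [0,0,0],"spin": 0},
  {"offset": [0,0,0],"spin": 0},
])

```text
time: 24.73
position: [551.5, -43.1, 179.3]
tcp_rot: [3.123, -0.343, 0.004]
force: [1.1, 0.9, 0.0]
opening: 65.5
gripper_force: 0.0
```

Run:
```python
from h import *
s,M=st()
im,C=look('wrist',[('tamper_center',20),('mat_top',5)],'w15',2)
hsv=cv2.cvtColor(im,cv2.COLOR_BGR2HSV)
m=cv2.imread('pics/w15_tamper_center_0.png',0)
if m is not None:
    m=m>0;ys,xs=np.nonzero(m);print('bbox',xs.min(),xs.max(),ys.min(),ys.max())
    for n,x in(('handle',m&(hsv[...,1]>90)),('disc',m&(hsv[...,1]<60))):
        x=x.astype('uint8');k,l,stt,ce=cv2.connectedComponentsWithStats(x)
        if k<2: continue
        i=1+stt[1:,4].argmax();ys,xs=np.nonzero(l==i)
        P=np.array([ray('w',(y,x),20,C)[:2] for y,x in zip(ys,xs)],'float32')
        print(n,stt[i],P.mean(0),cv2.minAreaRect(P))
look('top',[('tamper_center',20)],'t15',2)
```

```text
t 24.73 [551.47 -43.12 179.32] yaw -12.52 tilt [ 0. -0.] F [1.12 0.93 0.03] open 65.5 j [-0.28  0.45  1.64  0.    1.05  1.51]
tamper_center 0.83 [ 49.6 361.1] at [ 663.61 -110.1 ] rect [ 667.28 -115.46] [59.66 81.49] 85.6
mat_top 0.76 [132.9 277. ] at [606.8  -14.68] rect [604.19 -13.95] [97.56 97.72] 6.6
mat_top 0.76 [ 20.4 402.2] at [ 682.2  -154.73] rect [ 679.05 -153.21] [69.45 41.27] 77.5
bbox 328 401 0 93
handle [ 328    0   50   62 1880] [ 683.85 -106.76] ((685.50244140625, -107.2051010131836), (54.11661911010742, 29.57025146484375), 8.277419090270996)
disc [ 337   47   65   47 1939] [ 644.15 -113.71] ((644.4573974609375, -113.391845703125), (31.057126998901367, 57.98920440673828), 10.83457088470459)
tamper_center 0.57 [147.2 340. ] at [699.01 -99.58] rect [ 697.85 -104.42] [87.7  29.49] 5.2
```

The tamper is lying with its disc near (644,-113) and its handle pointing along +x at about 8°. I'll go above it and re-measure.

Request:
drive_tool([
  {"offset": [0.0286,0.0095,0],"spin": 0},
  {"offset": [0.0286,0.0095,0],"spin": 0},
  {"offset": [0.0286,0.0095,0],"spin": 0},
  {"offset": [0.0286,0.0095,0],"spin": 0},
  {"offset": [0,0,0],"spin": -6.8},
  {"offset": [0,0,0],"spin": -6.8},
  {"offset": [0,0,0],"spin": -6.9},
  {"offset": [0,0,0],"spin": 0},
  {"offset": [0,0,0],"spin": 0},
  {"offset": [0,0,0],"spin": 0},
], claw=0.3)

```text
time: 25.82
position: [653.8, -104.4, 178.1]
tcp_rot: [-3.134, -0.216, 0.001]
force: [0.1, -0.5, 0.8]
opening: 56.7
gripper_force: 0.0
```

```bash
cat > lie.py <<'E'
from h import *
s,M=st()
im,C=look('wrist',[('tamper_center',20),('mat_top',5)],'w16',1)
hsv=cv2.cvtColor(im,cv2.COLOR_BGR2HSV)
m=cv2.imread('pics/w16_tamper_center_0.png',0)>0
ys,xs=np.nonzero(m);print('bbox',xs.min(),xs.max(),ys.min(),ys.max())
for n,x,z in(('handle',m&(hsv[...,1]>90),28),('disc',m&(hsv[...,1]<60),28)):
    x=x.astype('uint8');k,l,stt,ce=cv2.connectedComponentsWithStats(x)
    i=1+stt[1:,4].argmax();ys,xs=np.nonzero(l==i)
    P=np.array([ray('w',(y,x),z,C)[:2] for y,x in zip(ys,xs)],'float32')
    print(n,stt[i],P.mean(0),cv2.minAreaRect(P),cv2.minAreaRect(np.c_[xs,ys].astype('float32')))
    Q=(np.c_[P,np.full(len(P),z)]-s['position'])@M
    print(' tool x',Q[:,0].min(),Q[:,0].max(),'y',Q[:,1].min(),Q[:,1].max())
    if n=='handle':
        for lo in np.arange(Q[:,0].min(),Q[:,0].max(),15):
            q=Q[(Q[:,0]>=lo)&(Q[:,0]<lo+15)];print(lo.round(),q[:,1].min().round(1),q[:,1].max().round(1))
E
python3 lie.py
```

```text
t 25.82 [ 653.78 -104.39  178.06] yaw 7.89 tilt [-0.  0.] F [ 0.12 -0.46  0.83] open 56.7 j [-0.33  0.6   1.35  0.    1.19  1.11]
mat_top 0.85 [207.5 223.6] at [609.33 -11.55] rect [607.46 -12.34] [ 92.6  100.16] 29.0[ WARN:0@1.283] global loadsave.cpp:275 findDecoder imread_('pics/w16_tamper_center_0.png'): can't open/read file: check file path/integrity
Traceback (most recent call last):
  File "lie.py", line 5, in <module>
    m=cv2.imread('pics/w16_tamper_center_0.png',0)>0
      ^^^^^^^^^^^^^^^^^^^^^^^^^^^^^^^^^^^^^^^^^^^^^^
TypeError: '>' not supported between instances of 'NoneType' and 'int'
```

```bash
sed -i "s/^m=cv2.*/m=np.zeros(im.shape[:2],bool);m[0:235,230:420]=1;H,S,V=[hsv[...,i].astype(int) for i in range(3)];m\&=((S>80)\&(V<150)\&((H<18)|(H>170)))|((S<45)\&(V>165))/; s/('tamper_center',20),//" lie.py; python3 lie.py
```

```text
t 25.97 [ 653.7  -104.51  178.4 ] yaw 7.95 tilt [-0.  0.] F [0.59 0.06 0.51] open 56.7 j [-0.33  0.6   1.35  0.    1.19  1.1 ]
mat_top 0.81 [147.5 371.5] at [ 693.84 -156.76] rect [ 694.37 -155.98] [71.02 71.47] 8.0
bbox 230 419 0 234
handle [ 308   91   29   94 2262] [ 698.73 -103.07] ((696.99560546875, -104.40083312988281), (87.56311798095703, 25.87346839904785), 7.184154987335205) ((321.697021484375, 137.52783203125), (27.318193435668945, 93.46310424804688), 1.3322198390960693)
 tool x -0.7361884100948168 86.57040892592605 y -7.285788368563613 19.179654195850357
-1.0 -7.3 18.2
14.0 -7.2 16.0
29.0 -7.1 15.9
44.0 -6.1 16.6
59.0 -6.0 19.2
74.0 -6.0 19.1
disc [ 230    0   65   93 4353] [778.55 -35.65] ((769.4701538085938, -39.4654541015625), (79.61921691894531, 55.5817756652832), 4.4192585945129395) ((262.0, 46.0), (92.0, 64.0), 90.0)
 tool x 85.64246792423702 161.75568342617933 y -78.59179085018964 -18.538866130070797
```

Run:
```python
from h import *
C=cal('top')
for rc in((140,305),(110,327),(110,275),(125,328),(80,300),(138,317)):
    print(rc,ray('t',rc,0,C)[:2],ray('t',rc,80,C)[:2],ray('t',rc,180,C)[:2])
```

```text
(140, 305) [729.59  10.28] [711.76   6.2 ] [689.47   1.1 ]
(110, 327) [824.59 -62.56] [800.47 -61.82] [770.31 -60.88]
(110, 275) [829.85 104.03] [805.38  93.74] [774.79  80.87]
(125, 328) [775.79 -64.35] [754.9  -63.49] [728.79 -62.41]
(80, 300) [925.59  21.5 ] [894.77  16.67] [856.25  10.64]
(138, 317) [734.87 -28.11] [716.69 -29.65] [693.96 -31.57]
```

The kettle blocks the gripper body at the handle's end, so I'm gripping the handle nearer the disc and carrying the tamper into the open.

Request:
drive_tool([
  {"offset": [0.019,0.0045,0.01],"spin": 0.9},
  {"offset": [0,0,0.03],"spin": 0},
  {"offset": [0,0,0.04],"spin": 0},
  {"offset": [0,0,0.04],"spin": 0},
  {"offset": [0,0,0.035],"spin": 0},
  {"offset": [0,0,0.02],"spin": 0},
  {"offset": [0,0,0.012],"spin": 0},
  {"offset": [0,0,0.007],"spin": 0},
  {"offset": [0,0,0],"spin": 0},
  {"offset": [0,0,0],"spin": 0},
])

```text
time: 26.9
position: [674.3, -106.8, -14.4]
tcp_rot: [3.135, 0.195, 0.003]
force: [0.2, -0.7, -0.3]
opening: 56.4
gripper_force: 0.0
```

Request:
drive_tool([
  {"offset": [0,0,0],"spin": 0},
  {"offset": [0,0,0],"spin": 0},
  {"offset": [0,0,0],"spin": 0},
  {"offset": [0,0,0],"spin": 0},
  {"offset": [0,0,0],"spin": 0},
  {"offset": [0,0,0],"spin": 0},
  {"offset": [0,0,0],"spin": 0},
], claw=-0.42)

```text
time: 27.48
position: [673.2, -106.5, -15.5]
tcp_rot: [3.136, 0.195, 0.0]
force: [1.4, 0.0, 1.1]
opening: 26.5
gripper_force: 0.0
```

Request:
drive_tool([
  {"offset": [0,0,0],"spin": 0},
  {"offset": [0,0,0],"spin": 0},
], claw=-0.42)

```text
time: 27.65
position: [673.1, -106.4, -15.5]
tcp_rot: [-3.135, -0.194, 0.0]
force: [-0.7, -0.1, 0.4]
opening: 26.0
gripper_force: 24.3
```

Request:
drive_tool([
  {"offset": [0,0,0],"spin": 0},
  {"offset": [0,0,0],"spin": 0},
], claw=-0.41)

```text
time: 27.82
position: [673.1, -106.4, -15.5]
tcp_rot: [-3.135, -0.195, 0.0]
force: [-1.3, 0.4, 1.5]
opening: 26.0
gripper_force: 11.3
```

Request:
drive_tool([
  {"offset": [0,0,0],"spin": 0},
  {"offset": [0,0,0],"spin": 0},
], claw=-0.4)

```text
time: 27.98
position: [673.1, -106.4, -15.6]
tcp_rot: [-3.135, -0.195, 0.0]
force: [-0.0, -0.1, 1.9]
opening: 26.4
gripper_force: 0.8
```

Grip force follows the claw value: -0.42 gives 24 N, -0.41 gives 11 N and -0.40 gives 0.8 N. That lets the tamper swing upright under its own weight when held near the handle's top. First I'm carrying it into the open.

Request:
drive_tool([
  {"offset": [0,0,0],"spin": 0},
  {"offset": [0,0,0],"spin": 0},
  {"offset": [0,0,-0.01],"spin": 0},
  {"offset": [0,0,-0.02],"spin": 0},
  {"offset": [-0.01,-0.006,-0.03],"spin": 0},
  {"offset": [-0.036,-0.022,0],"spin": 0},
  {"offset": [-0.036,-0.022,0],"spin": 0},
  {"offset": [-0.036,-0.022,0],"spin": 0},
  {"offset": [-0.036,-0.022,0],"spin": 0},
  {"offset": [-0.025,-0.015,0],"spin": 0},
], claw=-1)

```text
time: 28.82
position: [478.3, -19.3, 44.5]
tcp_rot: [-3.134, -0.196, 0.009]
force: [0.6, -0.5, -4.0]
opening: 25.6
gripper_force: 30.0
```

Request:
drive_tool([
  {"offset": [0,0,0],"spin": 0},
  {"offset": [0,0,0.02],"spin": 0},
  {"offset": [0,0,0.02],"spin": 0},
  {"offset": [0,0,0.012],"spin": 0},
  {"offset": [0,0,0.005],"spin": 0},
  {"offset": [0,0,0.0015],"spin": 0},
  {"offset": [0,0,0],"spin": 0},
  {"offset": [0,0,0],"spin": 0},
])

```text
time: 29.48
position: [484.6, -21.6, -13.6]
tcp_rot: [3.135, 0.195, 0.002]
force: [0.7, -0.1, -3.1]
opening: 25.9
gripper_force: 30.0
```

Request:
drive_tool([
  {"offset": [0,0,0.0015],"spin": 0},
  {"offset": [0,0,0],"spin": 0},
])

```text
time: 29.65
position: [484.4, -21.5, -15.1]
tcp_rot: [3.135, 0.195, 0.002]
force: [-0.4, 0.1, -4.1]
opening: 25.8
gripper_force: 30.0
```

Request:
drive_tool([
  {"offset": [0,0,0],"spin": 0},
  {"offset": [0,0,0],"spin": 0},
  {"offset": [0,0,0],"spin": 0},
  {"offset": [0,0,0],"spin": 0},
  {"offset": [0.01,0,0],"spin": 0},
  {"offset": [0.02,0,0],"spin": 0},
  {"offset": [0.02,0,0],"spin": 0},
  {"offset": [0.01,0,0.001],"spin": 0},
  {"offset": [0,0,0.001],"spin": 0},
  {"offset": [0,0,0],"spin": 0},
], claw=-0.05)

```text
time: 30.48
position: [543.9, -13.7, -17.8]
tcp_rot: [3.135, 0.196, -0.0]
force: [-0.3, 0.2, 0.7]
opening: 41.7
gripper_force: 0.0
```

Run:
```python
from h import *
s,M=st()
im,C=look('wrist',[('tamper_center',20)],'w17',1)
hsv=cv2.cvtColor(im,cv2.COLOR_BGR2HSV)
H,S,V=[hsv[...,i].astype(int) for i in range(3)]
m=(S>80)&(V<150)&((H<18)|(H>170));m[262:]=0
k,l,stt,ce=cv2.connectedComponentsWithStats(m.astype('uint8'))
print([(stt[i].tolist(),ce[i].round().tolist()) for i in range(1,k) if stt[i,4]>100])
# expected rows for handle end at tool x=e, world z 26/13
for e in(0,6,12,18,24):
    print(e,proj('w',[s['position']+M@np.array([e,y,0])*[1,1,0]+[0,0,z-s['position'][2]] for z in(24,) for y in(-13,13)],C).round().tolist())
```

```text
t 30.48 [543.85 -13.73 -17.77] yaw 7.15 tilt [-0. -0.] F [-0.3   0.15  0.74] open 41.7 j [-0.23  0.76  1.78 -0.    0.6   1.22]
tamper_center 0.8 [296.4 317.5] at [527.56 -16.7 ] rect [520.82 -17.79] [17.23 27.47] 7.2
[([290, 243, 55, 19, 747], [317.0, 251.0])]
0 [[287.0, 268.0], [344.0, 268.0]]
6 [[286.0, 256.0], [345.0, 256.0]]
12 [[286.0, 243.0], [345.0, 243.0]]
18 [[286.0, 230.0], [345.0, 230.0]]
24 [[285.0, 217.0], [346.0, 217.0]]
```

Request:
drive_tool([
  {"offset": [0,0,0],"spin": 0},
  {"offset": [0,0,0],"spin": 0},
  {"offset": [0,0,0],"spin": 0},
  {"offset": [0,0,0],"spin": 0},
  {"offset": [0,0,-0.005],"spin": 0},
  {"offset": [0,0,-0.015],"spin": 0},
  {"offset": [0,0,-0.025],"spin": 0},
  {"offset": [0,0,-0.03],"spin": 0},
  {"offset": [0,0,-0.025],"spin": 0},
  {"offset": [0,0,-0.012],"spin": 0},
], claw=-1)

```text
time: 31.42
position: [544.9, -14.2, 97.3]
tcp_rot: [3.134, 0.195, 0.007]
force: [0.2, -0.5, -3.5]
opening: 25.7
gripper_force: 30.0
```

Request:
drive_tool([
  {"offset": [0.01,0.0,0],"spin": 0},
  {"offset": [0.02,0.002,0],"spin": 0},
  {"offset": [0.02,0.003,0],"spin": 0},
  {"offset": [0.0065,0.001,0],"spin": 0},
  {"offset": [0,0,0],"spin": 0},
  {"offset": [0,0,0],"spin": 0},
  {"offset": [0,0,0],"spin": 0},
], claw=-0.42)

```text
time: 32.0
position: [598.0, -12.4, 93.2]
tcp_rot: [-3.134, -0.195, 0.007]
force: [-0.6, -0.2, -3.0]
opening: 25.7
gripper_force: 24.3
```

```bash
cat > hang.py <<'E'
from h import *
s,M=st();print('tq tool',M.T@s['wrist_torque'],'gf',s['gripper_force'])
for n in('wrist','side','top'):
    arm.capture(n)
    o=arm.outline_of(n,'tamper_center')
    if o:
        m=o[0]['pixels'];ys,xs=np.nonzero(m);print(n,round(o[0]['p'],2),'bbox x',xs.min(),xs.max(),'y',ys.min(),ys.max(),m.sum())
E
cat >> hang.py <<'E'
C=cal('side');g=s['position']+[0,0,35]
for th in(0,20,45,90):
    t=np.radians(th);a=M@np.array([np.sin(t),0,-np.cos(t)]);nn=M@np.array([np.cos(t),0,np.sin(t)])
    P=proj('s',[g+12*a,g-98*a,g-98*a+28*nn,g-98*a-28*nn,g-80*a-28*nn],C);print(th,P.min(0).round(),P.max(0).round())
E
python3 hang.py
```

```text
t 32.0 [598.02 -12.43  93.17] yaw 7.12 tilt [-0.  0.] F [-0.57 -0.18 -3.  ] open 25.7 j [-0.21  0.63  1.59 -0.    0.93  1.24]
tq tool [ 0.04  0.15 -0.01] gf 24.262733317154925
wrist 0.79 bbox x 288 345 y 240 324 2823
side 0.83 bbox x 303 328 y 173 186 250
top 0.46 bbox x 310 318 y 184 193 67
0 [323. 176.] [335. 203.]
20 [315. 176.] [330. 203.]
45 [308. 176.] [331. 202.]
90 [305. 175.] [331. 189.]
```

Request:
drive_tool([
  {"offset": [0,0,0],"spin": 0},
  {"offset": [0,0,0],"spin": 0},
  {"offset": [0,0,0],"spin": 0},
], claw=-0.41)

```text
time: 32.55
position: [599.0, -12.8, 94.2]
tcp_rot: [-3.135, -0.195, 0.004]
force: [-1.0, -0.1, -6.2]
opening: 25.4
gripper_force: 9.6
```

```bash
python3 hang.py
```

```text
t 32.55 [599.03 -12.78  94.21] yaw 7.13 tilt [-0.  0.] F [-1.   -0.14 -6.16] open 25.4 j [-0.21  0.63  1.59 -0.    0.93  1.24]
tq tool [ 0.04 -0.15 -0.03] gf 9.636892229318619
wrist 0.91 bbox x 289 344 y 221 298 2144
side 0.74 bbox x 328 344 y 182 204 200
0 [323. 175.] [335. 203.]
20 [316. 175.] [330. 202.]
45 [309. 176.] [331. 201.]
90 [306. 175.] [332. 189.]
```

It's swinging; I'm letting it damp.

Request:
drive_tool([
  {"offset": [0,0,0],"spin": 0},
  {"offset": [0,0,0],"spin": 0},
  {"offset": [0,0,0],"spin": 0},
  {"offset": [0,0,0],"spin": 0},
  {"offset": [0,0,0],"spin": 0},
  {"offset": [0,0,0],"spin": 0},
])

```text
time: 33.35
position: [600.3, -12.9, 94.4]
tcp_rot: [-3.136, -0.195, -0.0]
force: [0.5, -0.2, -3.6]
opening: 25.7
gripper_force: 9.1
```

```bash
python3 hang.py
```

```text
t 33.35 [600.31 -12.87  94.41] yaw 7.11 tilt [0. 0.] F [ 0.5  -0.23 -3.62] open 25.7 j [-0.21  0.63  1.59  0.    0.93  1.24]
tq tool [ 0.09 -0.03  0.05] gf 9.057294130325317
wrist 0.66 bbox x 279 354 y 154 260 6339
side 0.55 bbox x 325 338 y 179 206 236
0 [323. 175.] [336. 202.]
20 [316. 175.] [330. 202.]
45 [309. 176.] [331. 201.]
90 [306. 175.] [332. 189.]
```

Request:
drive_tool([
  {"offset": [0,0,0],"spin": 0},
  {"offset": [0,0,0],"spin": 0},
  {"offset": [0,0,0],"spin": 0},
  {"offset": [0,0,0],"spin": 0},
], claw=-0.406)

```text
time: 33.98
position: [600.3, -12.9, 94.4]
tcp_rot: [3.136, 0.195, -0.0]
force: [0.1, -0.1, -4.4]
opening: 25.9
gripper_force: 4.3
```

```bash
cat >> hang.py <<'E'
C=cal('wrist')
for th in(-20,-10,0,10,20):
    t=np.radians(th);a=np.array([np.sin(t),0,-np.cos(t)]);nn=np.array([np.cos(t),0,np.sin(t)])
    print(th,proj('w',[s['position']+M@(np.array([0,0,-35])-98*a+28*nn),s['position']+M@(np.array([0,0,-35])-80*a+28*nn)],C)[:,1].round(),end=';')
E
python3 hang.py
```

```text
t 33.98 [600.26 -12.88  94.39] yaw 7.12 tilt [-0. -0.] F [ 0.13 -0.1  -4.38] open 25.9 j [-0.21  0.63  1.59 -0.    0.93  1.24]
tq tool [ 0.04 -0.04  0.05] gf 4.258023127913475
wrist 0.94 bbox x 279 354 y 153 260 6427
side 0.67 bbox x 325 338 y 181 206 230
0 [323. 175.] [336. 202.]
20 [316. 175.] [330. 202.]
45 [309. 176.] [331. 201.]
90 [306. 175.] [332. 189.]
-20 [126. 137.];-10 [148. 156.];0 [170. 175.];10 [192. 194.];20 [215. 214.];
```

Request:
drive_tool([
  {"offset": [-0.008,0,0.005],"spin": 0},
  {"offset": [0,0,0.007],"spin": 0},
  {"offset": [0,0,0.004],"spin": 0},
  {"offset": [0,0,0.002],"spin": 0},
  {"offset": [0,0,0],"spin": 0},
], claw=-0.408)

```text
time: 34.7
position: [592.7, -13.5, 77.2]
tcp_rot: [-3.135, -0.194, -0.002]
force: [-0.9, 1.5, 4.4]
opening: 25.8
gripper_force: 7.2
```

Request:
drive_tool([
  {"offset": [0,0,0.0015],"spin": 0},
  {"offset": [0,0,0.0015],"spin": 0},
  {"offset": [0,0,0],"spin": 0},
])

```text
time: 34.95
position: [593.4, -13.5, 75.1]
tcp_rot: [-3.135, -0.194, -0.004]
force: [-0.8, 1.3, 9.2]
opening: 25.9
gripper_force: 7.5
```

Request:
drive_tool([
  {"offset": [0,0,0],"spin": 0},
  {"offset": [0,0,0],"spin": 0},
  {"offset": [0,0,0],"spin": 0},
], claw=-0.403)

```text
time: 35.2
position: [592.8, -13.7, 73.7]
tcp_rot: [-3.135, -0.195, -0.002]
force: [0.6, 0.7, 1.6]
opening: 26.1
gripper_force: 1.2
```

```bash
python3 hang.py
```

```text
t 35.2 [592.8  -13.71  73.67] yaw 7.11 tilt [0. 0.] F [0.55 0.67 1.59] open 26.1 j [-0.21  0.65  1.62  0.    0.87  1.23]
tq tool [0.26 0.06 0.02] gf 1.2180846277624369
wrist 0.55 bbox x 277 355 y 165 260 5914
side 0.78 bbox x 322 335 y 187 210 202
0 [322. 181.] [334. 208.]
20 [314. 181.] [328. 207.]
45 [307. 181.] [329. 207.]
90 [304. 180.] [330. 194.]
-20 [125. 137.];-10 [147. 155.];0 [170. 174.];10 [192. 194.];20 [215. 214.];
```

Request:
drive_tool([
  {"offset": [0,0,0],"spin": 0},
  {"offset": [0,0,0],"spin": 0},
  {"offset": [0,0,0],"spin": 0},
  {"offset": [0,0,0],"spin": 0},
  {"offset": [0,0,0],"spin": 0},
], claw=-0.1)

```text
time: 35.92
position: [592.1, -14.0, 73.2]
tcp_rot: [3.135, 0.195, -0.001]
force: [0.1, 0.0, -0.3]
opening: 38.3
gripper_force: 0.0
```

```bash
python3 hang.py
python3 - <<'E'
from h import *
s,M=st();C=cal('wrist')
im=arm.capture('wrist')
o=arm.outline_of('wrist','tamper_center')[0]['pixels']
for r in range(160,262,8):
    c=np.nonzero(o[r])[0]; print(r,(c.min(),c.max()) if len(c) else '-',end=' ')
# standing model: base z 5
Cs=cal('side')
for dx in(0,5,10,15):
    b=s['position']*[1,1,0]+M@np.array([dx,0,0]);b[2]=5
    print('\n',dx,'rim rows',proj('w',[b+M@[28,0,0],b+M@[28,0,0]+[0,0,18],b+M@[0,28,0]+[0,0,18],b+M@[13,13,0]+[0,0,110],b+M@[-13,13,0]+[0,0,110]],C).round().tolist(),b)
E
```

```text
t 35.92 [592.09 -14.    73.2 ] yaw 7.11 tilt [-0. -0.] F [ 0.07  0.   -0.25] open 38.3 j [-0.21  0.65  1.62 -0.    0.87  1.23]
tq tool [ 0.05 -0.02 -0.05] gf 0.0
wrist 0.64 bbox x 277 355 y 164 260 6077
side 0.47 bbox x 323 335 y 183 209 219
0 [321. 181.] [334. 208.]
20 [314. 181.] [328. 208.]
45 [307. 181.] [329. 207.]
90 [304. 180.] [330. 194.]
-20 [126. 138.];-10 [148. 156.];0 [170. 175.];10 [193. 194.];20 [216. 214.];t 36.22 [592.33 -13.9   73.39] yaw 7.11 tilt [-0. -0.] F [-0.98  0.21 -0.09] open 39.2 j [-0.21  0.65  1.62 -0.    0.87  1.23]
160 - 168 (np.int64(299), np.int64(335)) 176 (np.int64(289), np.int64(344)) 184 (np.int64(283), np.int64(349)) 192 (np.int64(279), np.int64(352)) 200 (np.int64(278), np.int64(354)) 208 (np.int64(278), np.int64(354)) 216 (np.int64(279), np.int64(353)) 224 (np.int64(283), np.int64(349)) 232 (np.int64(289), np.int64(343)) 240 (np.int64(288), np.int64(344)) 248 (np.int64(288), np.int64(344)) 256 (np.int64(288), np.int64(344)) 
 0 rim rows [[315.0, 169.0], [315.0, 173.0], [355.0, 212.0], [344.0, 243.0], [343.0, 296.0]] [592.33 -13.9    5.  ]

 5 rim rows [[315.0, 162.0], [315.0, 166.0], [355.0, 205.0], [345.0, 233.0], [343.0, 286.0]] [597.29 -13.28   5.  ]

 10 rim rows [[315.0, 155.0], [315.0, 159.0], [355.0, 199.0], [345.0, 222.0], [344.0, 276.0]] [602.25 -12.66   5.  ]

 15 rim rows [[315.0, 148.0], [315.0, 151.0], [356.0, 192.0], [345.0, 211.0], [344.0, 266.0]] [607.21 -12.04   5.  ]
```

The tamper stands upright at about (596,-13.4) on the mat, released. Now I'm re-gripping it at the top of its handle.

Request:
drive_tool([
  {"offset": [0.004,0,0.004],"spin": 0},
  {"offset": [0,0,0.004],"spin": 0},
  {"offset": [0,0,0.002],"spin": 0},
  {"offset": [0,0,0],"spin": 0},
  {"offset": [0,0,0],"spin": 0},
])

```text
time: 36.73
position: [596.0, -13.3, 63.0]
tcp_rot: [-3.135, -0.195, 0.001]
force: [0.1, 1.5, -0.5]
opening: 38.9
gripper_force: 0.0
```

Request:
drive_tool([
  {"offset": [0,0,0],"spin": 0},
  {"offset": [0,0,0],"spin": 0},
  {"offset": [0,0,0],"spin": 0},
  {"offset": [0,0,0],"spin": 0},
  {"offset": [0,0,0],"spin": 0},
], claw=-1)

```text
time: 37.15
position: [596.4, -13.3, 63.5]
tcp_rot: [-3.136, -0.195, -0.0]
force: [0.6, -0.1, -0.2]
opening: 25.6
gripper_force: 30.0
```

Request:
drive_tool([
  {"offset": [0,0,-0.005],"spin": 0},
  {"offset": [0,0,-0.015],"spin": 0},
  {"offset": [0,0,-0.025],"spin": 0},
  {"offset": [0,0,-0.03],"spin": 0},
  {"offset": [0,0,-0.02],"spin": 0},
  {"offset": [0,0,-0.01],"spin": 0},
  {"offset": [0,0,0],"spin": 0},
])

```text
time: 37.73
position: [597.8, -13.6, 170.8]
tcp_rot: [3.134, 0.195, 0.008]
force: [-0.1, 1.3, -3.8]
opening: 25.6
gripper_force: 30.0
```

Request:
drive_tool([
  {"offset": [-0.003,-0.0122,0],"spin": 0},
  {"offset": [-0.0063,-0.025,0],"spin": 0},
  {"offset": [-0.008,-0.032,0],"spin": 0},
  {"offset": [-0.009,-0.036,0],"spin": 0},
  {"offset": [-0.008,-0.034,0],"spin": 0},
  {"offset": [-0.006,-0.025,0],"spin": 0},
  {"offset": [-0.004,-0.015,0],"spin": 0},
  {"offset": [0,0,0],"spin": 0},
  {"offset": [0,0,0],"spin": 0},
  {"offset": [0,0,0],"spin": 0},
])

```text
time: 38.57
position: [529.4, 158.7, 167.2]
tcp_rot: [3.135, 0.195, -0.004]
force: [-0.2, 0.2, -3.0]
opening: 25.9
gripper_force: 30.0
```

Run:
```python
from h import *
st();s,M=st();print('tq',M.T@s['wrist_torque'])
im,C=look('wrist',[('pod_center',82),('plate_top',62)],'w20',2)
o=arm.outline_of('wrist','tamper_center')
if o:
    m=o[0]['pixels']
    for r in range(150,262,8):
        c=np.nonzero(m[r])[0]; print(r,(c.min(),c.max()) if len(c) else '-',end=' ')
b=s['position']+[0,0,-58.5]
print(proj('w',[b+M@[28,0,0],b+M@[28,0,0]+[0,0,18],b+M@[0,28,0]+[0,0,18],b+M@[13,13,0]+[0,0,110],[530.2,159,62],[562.2,159,62],[530.2,191,62],[530.2,127,62]],C).round().tolist())
g=cv2.cvtColor(im,6);print([(r,np.nonzero(g[r,230:420]>225)[0][[0,-1]]+230) for r in range(110,200,6) if (g[r,230:420]>225).any()])
```

```text
t 38.57 [529.39 158.71 167.2 ] yaw 7.13 tilt [-0. -0.] F [-0.22  0.22 -2.98] open 25.9 j [ 0.09  0.47  1.65 -0.    1.03  1.54]
t 38.57 [529.39 158.71 167.2 ] yaw 7.13 tilt [-0. -0.] F [-0.22  0.22 -2.98] open 25.9 j [ 0.09  0.47  1.65 -0.    1.03  1.54]
tq [ 0.02 -0.05 -0.03]
pod_center 0.45 [170.  309.1] at [553.15 166.16] rect [552.99 164.46] [ 3.39 16.82] 16.7
pod_center 0.38 [220.3 635.4] at [ 544.82 -102.95] rect [545.95 -98.75] [25.37 12.8 ] 20.3
plate_top 0.62 [166.9 313.2] at [552.75 163.01] rect [548.04 160.93] [30.   60.77] 8.7
150 - 158 - 166 - 174 (np.int64(302), np.int64(331)) 182 (np.int64(288), np.int64(343)) 190 (np.int64(283), np.int64(350)) 198 (np.int64(278), np.int64(354)) 206 (np.int64(276), np.int64(356)) 214 (np.int64(275), np.int64(357)) 222 (np.int64(277), np.int64(357)) 230 (np.int64(280), np.int64(353)) 238 (np.int64(291), np.int64(343)) 246 (np.int64(289), np.int64(346)) 254 (np.int64(287), np.int64(346)) [[315.0, 171.0], [315.0, 176.0], [356.0, 217.0], [345.0, 253.0], [315.0, 193.0], [319.0, 156.0], [277.0, 189.0], [352.0, 198.0]]
[(134, array([274, 282])), (152, array([364, 371])), (158, array([305, 325])), (164, array([293, 337])), (170, array([287, 343])), (176, array([283, 348])), (182, array([280, 350])), (188, array([279, 351])), (194, array([279, 350]))]
```

Everything lines up, so I'm pressing down.

Request:
drive_tool([
  {"offset": [0,0,0.008],"spin": 0},
  {"offset": [0,0,0.008],"spin": 0},
  {"offset": [0,0,0.006],"spin": 0},
  {"offset": [0,0,0.003],"spin": 0},
  {"offset": [0,0,0.002],"spin": 0},
  {"offset": [0,0,0.002],"spin": 0},
  {"offset": [0,0,0.001],"spin": 0},
  {"offset": [0,0,0],"spin": 0},
])

```text
time: 39.43
position: [529.8, 158.8, 138.6]
tcp_rot: [3.135, 0.195, -0.001]
force: [-2.1, -1.4, -0.3]
opening: 25.8
gripper_force: 30.0
```

Request:
drive_tool([
  {"offset": [0,0,0.002],"spin": 0},
  {"offset": [0,0,0.002],"spin": 0},
  {"offset": [0,0,0.002],"spin": 0},
  {"offset": [0,0,0.001],"spin": 0},
  {"offset": [0,0,0],"spin": 0},
])

```text
time: 39.85
position: [530.0, 158.9, 131.5]
tcp_rot: [3.135, 0.195, -0.0]
force: [-2.6, -1.9, 5.1]
opening: 25.4
gripper_force: 30.0
```

Request:
drive_tool([
  {"offset": [0,0,0.002],"spin": 0},
  {"offset": [0,0,0.002],"spin": 0},
  {"offset": [0,0,0.002],"spin": 0},
  {"offset": [0,0,0],"spin": 0},
  {"offset": [0,0,0],"spin": 0},
])

```text
time: 40.27
position: [530.2, 158.9, 125.9]
tcp_rot: [3.135, 0.195, 0.0]
force: [-3.7, -1.7, 8.1]
opening: 25.7
gripper_force: 30.0
```

Request:
drive_tool([
  {"offset": [0,0,0.001],"spin": 0},
  {"offset": [0,0,0.001],"spin": 0},
  {"offset": [0,0,0],"spin": 0},
  {"offset": [0,0,0],"spin": 0},
])

```text
time: 40.6
position: [530.6, 159.0, 124.4]
tcp_rot: [-3.135, -0.195, -0.002]
force: [-3.7, -0.9, 8.9]
opening: 25.7
gripper_force: 30.0
```

Request:
drive_tool([
  {"offset": [0,0,0.001],"spin": 0},
  {"offset": [0,0,0.001],"spin": 0},
  {"offset": [0,0,0],"spin": 0},
  {"offset": [0,0,0],"spin": 0},
])

```text
time: 40.93
position: [532.8, 159.4, 123.9]
tcp_rot: [-3.135, -0.195, -0.01]
force: [-3.2, -0.4, 14.1]
opening: 26.1
gripper_force: 30.0
```

Request:
drive_tool([
  {"offset": [0,0,0.001],"spin": 0},
  {"offset": [0,0,0.0005],"spin": 0},
  {"offset": [0,0,0],"spin": 0},
  {"offset": [0,0,0],"spin": 0},
])

```text
time: 41.27
position: [534.3, 159.6, 123.6]
tcp_rot: [-3.135, -0.195, -0.016]
force: [-1.4, 0.5, 19.1]
opening: 25.7
gripper_force: 30.0
```

Request:
drive_tool([
  {"offset": [-0.001,0,0.001],"spin": 0},
  {"offset": [0,0,0],"spin": 0},
  {"offset": [0,0,0],"spin": 0},
  {"offset": [0,0,0],"spin": 0},
  {"offset": [0,0,0],"spin": 0},
  {"offset": [0,0,0],"spin": 0},
])

```text
time: 41.77
position: [534.5, 159.6, 123.5]
tcp_rot: [-3.135, -0.195, -0.02]
force: [-2.6, -0.5, 22.9]
opening: 25.8
gripper_force: 30.0
```

Run:
```python
from h import *
s,M=st();print('tq',M.T@s['wrist_torque'])
im,C=look('wrist',[],'w21',1)
o=arm.outline_of('wrist','tamper_center')
if o:
    m=o[0]['pixels']
    for r in range(150,262,8):
        c=np.nonzero(m[r])[0]; print(r,(c.min(),c.max()) if len(c) else '-',end=' ')
b=s['position'].copy();b[2]=66
print(proj('w',[b+M@[28,0,0],b+M@[0,28,0]+[0,0,18],b+M@[13,13,0]+[0,0,110],[530.2,159,50],[562.2,159,50],[530.2,191,50],[530.2,127,50],[562.2,159,55]],C).round(1).tolist())
g=cv2.cvtColor(im,6);print([(r,np.nonzero(g[r,230:420]>225)[0][[0,-1]]+230) for r in range(110,200,4) if (g[r,230:420]>225).any()])
```

```text
t 41.77 [534.5  159.6  123.47] yaw 7.1 tilt [0.01 0.  ] F [-2.59 -0.51 22.94] open 25.8 j [0.09 0.53 1.69 0.   0.91 1.54]
tq [ 0.02 -0.56  0.  ]
150 - 158 - 166 - 174 - 182 (np.int64(299), np.int64(332)) 190 (np.int64(288), np.int64(344)) 198 (np.int64(284), np.int64(350)) 206 (np.int64(279), np.int64(354)) 214 (np.int64(277), np.int64(356)) 222 (np.int64(276), np.int64(357)) 230 (np.int64(278), np.int64(355)) 238 (np.int64(291), np.int64(342)) 246 (np.int64(289), np.int64(344)) 254 (np.int64(287), np.int64(346)) [[315.3, 172.4], [356.7, 217.6], [346.4, 251.6], [315.5, 210.4], [320.7, 169.6], [274.2, 205.4], [356.4, 215.3], [320.8, 170.7]]
[(142, array([270, 275])), (146, array([268, 278])), (150, array([269, 277])), (162, array([372, 379])), (166, array([370, 380])), (170, array([308, 378])), (174, array([296, 335])), (178, array([291, 340])), (182, array([286, 345])), (186, array([283, 348])), (190, array([280, 351])), (194, array([278, 353])), (198, array([277, 354]))]
```

Request:
drive_tool([
  {"offset": [-0.002,0,0],"spin": 0},
  {"offset": [0,0,0],"spin": 0},
  {"offset": [0,0,0],"spin": 0},
  {"offset": [0,0,0],"spin": 0},
  {"offset": [0,0,0],"spin": 0},
])

```text
time: 42.28
position: [533.8, 159.5, 123.6]
tcp_rot: [-3.134, -0.194, -0.024]
force: [-0.8, -0.6, 21.7]
opening: 25.6
gripper_force: 30.0
```

Request:
drive_tool([
  {"offset": [-0.002,0,0],"spin": 0},
  {"offset": [0,0,0],"spin": 0},
  {"offset": [0,0,0],"spin": 0},
  {"offset": [0,0,0],"spin": 0},
  {"offset": [0,0,0],"spin": 0},
])

```text
time: 42.7
position: [533.1, 159.4, 123.6]
tcp_rot: [-3.134, -0.194, -0.029]
force: [0.2, 0.3, 18.5]
opening: 25.7
gripper_force: 30.0
```

Run:
```python
from h import *
s,M=st();print('tq',M.T@s['wrist_torque'])
arm.capture('wrist');o=arm.outline_of('wrist','tamper_center')
C=cal('wrist')
m=o[0]['pixels']
for r in range(170,250,4):
    c=np.nonzero(m[r])[0]; print(r,(int(c.min()),int(c.max())) if len(c) else '-',end=' ')
b=s['position'].copy();b[2]=66
print(proj('w',[b+M@[28,0,0],b+M@[28,0,0]+[0,0,18],b+M@[0,28,0]+[0,0,18],b+M@[13,13,0]+[0,0,110]],C).round(1).tolist())
```

```text
t 42.7 [533.13 159.37 123.62] yaw 7.08 tilt [0.02 0.  ] F [ 0.17  0.34 18.51] open 25.7 j [0.09 0.53 1.69 0.   0.9  1.54]
tq [0.13 0.3  0.03]
170 - 174 - 178 (309, 324) 182 (298, 336) 186 (292, 341) 190 (288, 345) 194 (285, 348) 198 (282, 351) 202 (280, 353) 206 (278, 354) 210 (277, 355) 214 (277, 356) 218 (276, 357) 222 (277, 356) 226 (277, 356) 230 (278, 355) 234 (290, 344) 238 (291, 342) 242 (290, 343) 246 (289, 344) [[315.4, 172.8], [315.3, 177.1], [356.7, 217.8], [346.4, 250.8]]
```

Request:
drive_tool([
  {"offset": [0.0013,0,0.001],"spin": 0},
  {"offset": [0,0,0],"spin": 0},
  {"offset": [0,0,0],"spin": 0},
  {"offset": [0,0,0],"spin": 0},
  {"offset": [0,0,0],"spin": 0},
  {"offset": [0,0,0],"spin": 0},
])

```text
time: 43.3
position: [534.0, 159.5, 123.5]
tcp_rot: [-3.134, -0.194, -0.028]
force: [-0.6, 0.1, 25.6]
opening: 25.7
gripper_force: 30.0
```

Run:
```python
from h import *
s,M=st();print('tq',M.T@s['wrist_torque'])
```

```text
t 43.3 [534.03 159.5  123.46] yaw 7.09 tilt [0.02 0.  ] F [-0.6   0.12 25.63] open 25.7 j [0.09 0.53 1.69 0.   0.9  1.54]
tq [ 0.07 -0.2  -0.03]
```

Request:
drive_tool([
  {"offset": [0,0,-0.004],"spin": 0},
  {"offset": [0,0,-0.005],"spin": 0},
  {"offset": [0,0,-0.006],"spin": 0},
  {"offset": [0,0,-0.008],"spin": 0},
  {"offset": [0,0,-0.01],"spin": 0},
  {"offset": [0,0,-0.012],"spin": 0},
  {"offset": [0,0,-0.012],"spin": 0},
  {"offset": [0,0,0],"spin": 0},
  {"offset": [0,0,0],"spin": 0},
])

```text
time: 44.05
position: [525.8, 158.5, 174.6]
tcp_rot: [-3.135, -0.195, 0.002]
force: [-0.2, 0.1, -5.2]
opening: 25.7
gripper_force: 30.0
```

Request:
drive_tool([
  {"offset": [0.004,0.0122,0],"spin": 0},
  {"offset": [0.007,0.025,0],"spin": 0},
  {"offset": [0.01,0.032,0],"spin": 0},
  {"offset": [0.01,0.036,0],"spin": 0},
  {"offset": [0.009,0.034,0],"spin": 0},
  {"offset": [0.007,0.025,0],"spin": 0},
  {"offset": [0.005,0.015,0],"spin": 0},
  {"offset": [0,0,0],"spin": 0},
  {"offset": [0,0,0],"spin": 0},
  {"offset": [0,0,0],"spin": 0},
])

```text
time: 44.88
position: [598.9, -11.9, 174.0]
tcp_rot: [-3.134, -0.195, 0.005]
force: [-0.7, 0.1, -4.0]
opening: 25.8
gripper_force: 30.0
```

Run:
```python
from h import *
s,M=st();print('tq',M.T@s['wrist_torque'])
arm.capture('wrist');o=arm.outline_of('wrist','tamper_center')
C=cal('wrist')
if o:
    m=o[0]['pixels']
    for r in range(160,250,4):
        c=np.nonzero(m[r])[0]; print(r,(int(c.min()),int(c.max())) if len(c) else '-',end=' ')
b=s['position']+[0,0,-58]
print(proj('w',[b+M@[28,0,0],b+M@[28,0,0]+[0,0,18],b+M@[0,28,0]+[0,0,18],b+M@[13,13,0]+[0,0,110]],C).round(1).tolist())
look('top',[('pod_center',78),('plate_top',62)],'t22',2)
```

```text
t 44.88 [598.85 -11.93 173.97] yaw 7.12 tilt [-0.  0.] F [-0.69  0.14 -4.02] open 25.8 j [-0.21  0.52  1.52  0.    1.1   1.24]
tq [ 0.03 -0.06 -0.01]
160 - 164 - 168 - 172 - 176 - 180 (300, 328) 184 (294, 338) 188 (289, 343) 192 (286, 347) 196 (284, 350) 200 (282, 352) 204 (280, 354) 208 (278, 355) 212 (277, 356) 216 (277, 357) 220 (276, 357) 224 (277, 356) 228 (277, 355) 232 (281, 352) 236 (291, 342) 240 (290, 342) 244 (289, 343) 248 (288, 344) [[316.2, 171.4], [316.2, 176.1], [357.3, 216.9], [347.3, 253.1]]
pod_center 0.48 [202. 249.] at [531.93 176.37] rect [530.86 172.56] [13.68 28.56] 75.0
```

Request:
drive_tool([
  {"offset": [0,0,0.015],"spin": 0},
  {"offset": [0,0,0.025],"spin": 0},
  {"offset": [0,0,0.025],"spin": 0},
  {"offset": [0,0,0.02],"spin": 0},
  {"offset": [0,0,0.012],"spin": 0},
  {"offset": [0,0,0.007],"spin": 0},
  {"offset": [0,0,0.002],"spin": 0},
  {"offset": [0,0,0],"spin": 0},
  {"offset": [0,0,0],"spin": 0},
])

```text
time: 45.88
position: [601.4, -13.0, 70.0]
tcp_rot: [3.135, 0.195, 0.004]
force: [0.6, 1.6, -3.4]
opening: 25.9
gripper_force: 30.0
```

Request:
drive_tool([
  {"offset": [0,0,0.0015],"spin": 0},
  {"offset": [0,0,0.0015],"spin": 0},
  {"offset": [0,0,0],"spin": 0},
])

```text
time: 46.13
position: [600.5, -12.9, 66.4]
tcp_rot: [3.135, 0.195, 0.001]
force: [0.2, -0.1, -3.1]
opening: 25.7
gripper_force: 30.0
```

Request:
drive_tool([
  {"offset": [0,0,0.001],"spin": 0},
  {"offset": [0,0,0.001],"spin": 0},
  {"offset": [0,0,0.0005],"spin": 0},
  {"offset": [0,0,0],"spin": 0},
])

```text
time: 46.47
position: [600.5, -13.0, 64.1]
tcp_rot: [3.135, 0.195, 0.001]
force: [-0.9, -0.5, 1.5]
opening: 25.6
gripper_force: 30.0
```

Contact: loosen, then open and rise.

Request:
drive_tool([
  {"offset": [0,0,0.0005],"spin": 0},
  {"offset": [0,0,0],"spin": 0},
  {"offset": [0,0,0],"spin": 0},
  {"offset": [0,0,0],"spin": 0},
], claw=-0.402)

```text
time: 46.8
position: [600.5, -12.9, 64.0]
tcp_rot: [3.135, 0.195, 0.001]
force: [-1.2, 0.2, 5.3]
opening: 25.7
gripper_force: 15.4
```

Request:
drive_tool([
  {"offset": [0,0,0],"spin": 0},
  {"offset": [0,0,0],"spin": 0},
  {"offset": [0,0,0],"spin": 0},
  {"offset": [0,0,0],"spin": 0},
  {"offset": [0,0,0],"spin": 0},
  {"offset": [0,0,-0.005],"spin": 0},
  {"offset": [0,0,-0.015],"spin": 0},
  {"offset": [0,0,-0.03],"spin": 0},
  {"offset": [0,0,-0.03],"spin": 0},
  {"offset": [0,0,-0.03],"spin": 0},
], claw=0)

```text
time: 47.63
position: [599.9, -12.8, 174.0]
tcp_rot: [-3.135, -0.195, 0.002]
force: [0.3, 0.1, 0.2]
opening: 43.3
gripper_force: 0.0
```

Request:
drive_tool([
  {"offset": [-0.02,0,-0.02],"spin": 0},
  {"offset": [-0.03,-0.01,0],"spin": 0},
  {"offset": [-0.03,-0.03,0],"spin": 0},
  {"offset": [-0.03,-0.03,0],"spin": 0},
  {"offset": [-0.02,-0.02,0],"spin": 0},
  {"offset": [0,0,0],"spin": 0},
  {"offset": [0,0,0],"spin": 0},
  {"offset": [0,0,0],"spin": 0},
])

```text
time: 48.3
position: [462.8, 59.1, 193.6]
tcp_rot: [3.135, 0.195, 0.004]
force: [0.2, 0.5, 0.4]
opening: 43.3
gripper_force: 0.0
```

Run:
```python
from h import *
s,M=st()
im,C=look('wrist',[('pod_center',78),('plate_top',62),('mat_top',5),('tamper_center',60)],'w30',2)
def bb(m): ys,xs=np.nonzero(m);return xs.min(),xs.max(),ys.min(),ys.max()
for n in('wrist','side'):
    if n=='side': arm.capture(n)
    o=arm.outline_of(n,'tamper_center')
    if o: print(n,o[0]['p'],bb(o[0]['pixels']))
    Cn=cal(n);c=np.array([600,-13,5.]);t=np.linspace(0,6.28,24)
    P=np.r_[[c+[28*np.cos(a),28*np.sin(a),z] for a in t for z in(0,18)],[c+[x,y,110] for x in(-13,13) for y in(-13,13)]]
    q=proj(n,P,Cn);print('expect',q[:,0].min(),q[:,0].max(),q[:,1].min(),q[:,1].max(),'top',q[-4:].round().tolist())
u,v=proj('w',[[530,159,78]],C)[0].astype(int);print(u,v);g=cv2.cvtColor(im,6)
print(g[v-50:v+51:5,u-50:u+51:5])
```

```text
t 48.3 [462.83  59.09 193.61] yaw 7.13 tilt [ 0. -0.] F [0.17 0.47 0.41] open 43.3 j [-0.11  0.32  1.82 -0.    0.99  1.33]
pod_center 0.88 [ 98.9 210.9] at [530.81 154.43] rect [529.32 156.09] [43.07 45.43] 7.1
plate_top 0.87 [ 87.  231.6] at [542.85 141.75] rect [530.79 158.41] [63.48 63.51] 50.0
mat_top 0.9 [ 42.  380.8] at [605.46  11.18] rect [600.15 -14.18] [91.68 98.3 ] 7.1
mat_top 0.74 [  1.3 563.6] at [ 663.18 -157.81] rect [ 661.36 -158.71] [ 6.1  39.58] 7.1
tamper_center 0.98 [ 42.6 420.7] at [598.51 -14.21] rect [594.2  -15.44] [51.16 75.13] 24.3
wrist 0.98 (np.int64(378), np.int64(462), np.int64(10), np.int64(83))
expect 376.31767006793956 466.23769038082406 -0.7367285608728196 78.95239828455925 top [[458.0, 45.0], [421.0, 40.0], [466.0, 5.0], [429.0, -1.0]]
side 0.69 (np.int64(322), np.int64(335), np.int64(182), np.int64(209))
expect 322.609907670104 336.42909929686016 180.3382930310055 210.04081751262908 top [[327.0, 183.0], [325.0, 181.0], [333.0, 182.0], [331.0, 180.0]]
205 99
[[121 139 139 152 137 255 134 140 136 135 141 145 140 135 133 128 124 104
  102 142 150]
 [1
[... 1077 characters left out ...]
6 120 142 255 252 202 204 206 205 205 206 207 213 255 254 254
  254 150 149]
 [131 128 136 135 145 146 254 252 204 206 208 209 205 209 255 238 254 254
  247 152 151]
 [115 135 144 135 150 148 139 253 249 241 187 202 225 255 240 254 254 248
  148 147 149]
 [130 144 134 141 141 144 141 144 255 254 254 252 254 254 254 254 233 150
  149 149 152]
 [150 136 120 255 255 150 148 146 149 137 255 254 254 255 244 151 150 146
  145 151 153]
 [142 151 122 229 250 149 151 148 151 147 153 151 152 147 149 146 147 148
  149 153 150]
 [153 143 136 122 107 100 117 127 136 147 149 152 151 149 152 151 154 152
  149 143 147]
 [136 140 151 130 143 154 149 149 151 117  94 117 126 133 136 150 149 155
  151 146 255]]
```

The tamper is standing on the mat, and the pod is within about 4 mm of the plate's centre. I'm handing in.

```bash
python3 -c "
from workcell import arm
print(arm.job_done())"
```

```text
the job is handed in; nothing more can be done
None
```

I handed the job in at about 48 s with no verdict returned. The cameras show the tamper standing on the mat and the pod within about 4 mm of the plate's centre. The plate bottomed out under about 25 N, but I did not measure the lid or the plate's level directly. The tamper also toppled off the mat once, before I stood it up properly and pressed.

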